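# Draw a bench stop tight with its cam lock

### The arm

A 7-joint arm with a two-finger parallel gripper is mounted at the origin on a cart in front of the work surface, level with it; the furniture and walls round the work are solid. World frame = base frame: x ahead of the robot, y to its left, z up, the work surface at z = 0. Lengths are in m, angles in rad, forces in N, time in s.
With the tool pointing down it reaches from about 0.4 to 0.85 m from the base axis. Payload 4.5 kg.
Tool frame: the origin (TCP) lies midway between the tips of the shut fingers; the grasp point (between the pads) lies 19 mm behind it; z points along the fingers, y is the line along which they close (so a half turn about z gives the same grasp; the last joint's range is limited). The gripper opens to 88 mm and grips with 3 to 60 N. Pads are 18 mm wide; open, the fingers measure 123 mm over their backs; the gripper's body (75 mm by 187 mm) begins 45 mm behind the grasp point.
Start: joints at [-1.308, 0.689, -0.195, 1.565, 0.157, 0.902, -0.215], TCP at [0.142, 0.609, 0.239] pointing down, gripper open.
Joint ranges: [-3.01, 3.01], [-0.46, 2.08], [-1.47, 1.51], [0.13, 2.56], [-1, 4.14], [0.04, 2.09], [-2.66, 2.66]. Speed limits (rad/s): [2.57, 2.57, 3.14, 3.14, 3.14, 3.14, 3.14].

### API

Orientations are given as a unit quaternion [x, y, z, w].
In Python, from plant import r gives the robot as it stands. The module is installed in compiled form; this text tells all that it offers.
- The arm moves only by the tool step_arm, never from a script. Its argument "series" is a list of rows, each a list of 7 numbers: the shift along the world's x, y, z in mm, then the turn, a rotation vector about the world's x, y, z in rad, then the closure, from 0 (fully open) to 1 (shut). A call has 1 to 20 rows; each row shifts and turns the commanded pose from where the row before left it; what a row does not reach is not made up. A row lasts 1/10 s, in which the tool goes at most 50 mm and 8.59 degrees, less where a joint would pass 70% of its speed; a pose out of reach is approached as far as the arm can. A call is refused whole if a number of a shift passes 50 or a number of a turn 0.15, either way. A call with a gripper value outside its range is refused whole. The fingers move at their own pace and stop on an object; "force" is the grip in N (left out, the last holds). Time passes only in rows, so rows that do not move let the fingers close. It gives the time, the measured TCP pose, the force, the opening and the grip force at its end, in the units of the state.
- r.get_state(): the state, without advancing time (a new reading comes with each control period).
- r.snapshot(name): name is "scene" or "top" or "wrist"; returns (picture, depth): 420x560x3 uint8, blue, green, red; 420x560 float32, m along the optical axis (not along the pixel's ray), 0 where there is no reading.
- r.get_calibration(name): a dict with "intrinsics" (3x3 intrinsics, pixels), "pose" (4x4, takes a point from camera to world coordinates). Camera axes: x right, y up, looking along -z (the intrinsics and any distortion apply to the point x, -y, -z); pixel columns grow to the right and rows downward; lengths in m; the calibration is good to about 2 mm. A picture is of the moment at which its call begins: read the wrist's pose just before it. get_calibration takes no time and is no camera call; for the wrist camera it gives the pose at the moment of the call.
- r.finish_job(): hands the job in; it is judged then, once.
The state is a dict: "clock": time; "q": joint angles; "qd": joint speeds; "joint_torque": joint torques, N m; "tool_pos": TCP position; "eef_rot": TCP orientation; "contact_force": force on the tool from outside, world axes, zero at the start; "moment": the same for the moment, N m; "opening": opening from 0.0 (shut) to 1.0 (fully open); "finger_force": force on a finger pad.
Only numpy, scipy, OpenCV 4.12 (cv2) and the standard library are available. Lean on these libraries where they do the work, as an engineer would, in place of code of your own. Each camera call takes 0.05 s, during which the arm holds its last target. There are 200 camera calls.

### The job

Slide the loose wooden bench stop up to the metal cam lock so that its T-headed bolt goes into the slot as far as the spring buffers, then turn the wing knob clockwise, about half a turn, until the hook inside has drawn the stop fully home and firmly tight. The bolt is not always screwed in equally far, so feel for the tight point and stop there: forcing the knob on strips the bolt. Let go of everything and leave the other things on the bench alone.

Things in the scene. Friction and masses are not known exactly. Their poses are not given: they have to be found in the camera images.
- lock: Aluminium cam lock housing, screwed fast to the bench, about 104 x 92 mm, 46 mm high. Origin on the bench plane exactly under the cam's vertical axis; z up. Its upright seat face is 40 mm from the origin on the -x side, looks along -x, is 92 mm wide, and has an upright slot in its middle.
- slot (a point): Middle of the slot in the lock's seat face (lock x = -40 mm, y = 0), 25 mm above the bench. The slot is 11.5 mm wide, its lips rounded to 6 mm radius. Beside it, at y = +-31 mm, two black spring buffers of 12 mm diameter stand 4 mm proud of the face: they start to give at about 2 N, and pushing both flush takes about 12 N in all.
- cam_turn (a joint): Turn of the cam disc with its hook, rad; grows clockwise seen from above, limits -0.2 to 4.3, stays where left. Within 0.15 of 0 at the start: the hook's mouth faces the slot and the bolt can go in. The hook (a spiral, 2.5 mm of draw per rad) catches the bolt's head from about 0.8; the stop comes home and tight somewhere from 2.4 to 4.1, then the force climbs.
- knob_top (a point): Centre of the top of the steel wing knob, 77 mm above the bench, on the cam's axis. The wing is an upright bar 48 mm long, 12 mm thick, 30 mm high, along this point's own x axis; along the lock's x axis when cam_turn is 0. It sits on the cam's 56 mm disc (level with the housing's top) through a springy bush: it twists ahead of the cam by 0.07 rad per 0.1 N m and springs back when let go.
- cam: The cam: disc (with a small dark pointer that marks the slot side at 0) and, inside the housing, the spiral hook; origin as the lock's. The hook clamps the bolt's head: firm is 20 N or more, over 80 N strips it. Knob torque: free 0.05 N m, against the buffers up to 0.15, firmly tight 0.25 to 0.35: stop there. Once home the force grows by some 30 N per 0.1 rad of the cam.
- stop: Loose wooden stop, about 0.4 kg, T-shaped from above, 44 mm high. Origin at the foot of the middle of its flat face; x points out of the face, z up. Face board x -24 to 0 mm, 100 mm wide; behind it the rib to grip, 24 mm thick in y, x -74 to -24 mm, full height. Fitted, its origin is at lock x = -40 mm, y = 0, with its x along the lock's x.
- bolt_head (a point): Centre of the head of the steel bolt that sticks out of the stop's face along +x, 25 mm above the bench: an upright cross pin 9 mm thick, 24 mm high, nominally 30.5 mm in front of the face, but 28.8 to 32.2 mm as it happens to be screwed in. The neck is 7 mm thick.
- sanding_block: Bystander: tan sanding block 59 x 101 x 33 mm; leave alone.
- machine_nut: Bystander: steel hexagon nut, 27 mm across, 13 mm high; leave alone.
- screw_tin: Bystander: round white screw tin, 67 mm across, 25 mm high; leave alone.
Not all that is in view belongs to the job. There is more than one size of the stop; the one meant has the size given above.

How it is judged:
By the outcome, as a careful person would: the job done as asked, in the order asked, and still so for the second after the job is handed in, with the robot touching nothing.
It also fails if it takes over 72 s, if anything falls off the work surface, if the arm or the gripper's body presses on something with over 40 N, if the wrist force passes 120 N, or if a joint passes its speed limit or range.

## Working session

There is one attempt and no reset: what is moved stays moved. The work goes in short steps, Python scripts to look and compute and a tool call to move; the robot and the scene stay as the last step left them, time stands still between calls to the robot, and variables do not carry over. Pictures are saved under pics/ and viewed, at most 10 in all, crops included, and the job is handed in when it is done.

Besides the shell and the picture viewer there is one more tool, called after "Call:" by a JSON object that holds its "fn" and its "kwargs". step_arm: Moves the arm, as the interface text tells. Its arguments: {"type":"object","properties":{"series":{"type":"array"},"force":{"type":"number"}},"required":["series"]}

```bash
mkdir -p pics; cat > h.py <<'E'
import numpy as np, cv2, json
from plant import r
from scipy.spatial.transform import Rotation as R
def cal(n):
    c=r.get_calibration(n); return np.array(c["intrinsics"]),np.array(c["pose"]),c
def ray(n,uv,z,KP=None):
    K,P=KP or cal(n)[:2]
    uv=np.atleast_2d(np.array(uv,float))
    d=np.c_[(uv[:,0]-K[0,2])/K[0,0],-(uv[:,1]-K[1,2])/K[1,1],-np.ones(len(uv))]@P[:3,:3].T
    o=P[:3,3]; return o+d*((z-o[2])/d[:,2])[:,None]
def pix(n,X,KP=None):
    K,P=KP or cal(n)[:2]
    c=(np.atleast_2d(X)-P[:3,3])@P[:3,:3]
    return np.c_[K[0,0]*c[:,0]/-c[:,2]+K[0,2],-K[1,1]*c[:,1]/-c[:,2]+K[1,2]]
E
python3 - <<'E'
from h import *
s=r.get_state();print({k:np.round(v,3).tolist() for k,v in s.items()})
for n in("top","scene"):
    p,d=r.snapshot(n);cv2.imwrite(f"pics/{n}0.png",p);np.save(f"pics/{n}0.npy",d)
    K,P,c=cal(n);print(n,K.tolist(),np.round(P,3).tolist(),[k for k in c])
E
```

```text
{'clock': 0.0, 'q': [-1.308, 0.69, -0.195, 1.566, 0.157, 0.903, -0.215], 'qd': [-0.0, -0.0, 0.001, -0.001, 0.001, -0.001, 0.001], 'joint_torque': [0.0, -52.757, -1.267, -15.342, -0.053, 0.007, 0.0], 'tool_pos': [0.142, 0.608, 0.238], 'eef_rot': [0.114, 0.993, -0.001, -0.0], 'contact_force': [-0.016, 0.861, -0.178], 'moment': [-0.009, 0.028, -0.043], 'finger_force': 0.0, 'opening': 1.0}
top [[439.34671454047964, 0.0, 281.4231084493426], [0.0, 439.34671454047964, 209.6234355091282], [0.0, 0.0, 1.0]] [[-0.373, 0.903, -0.212, 0.362], [-0.928, -0.363, 0.085, 0.313], [-0.001, 0.229, 0.973, 0.962], [0.0, 0.0, 0.0, 1.0]] ['intrinsics', 'pose']
scene [[428.56675223903693, 0.0, 279.5832214239016], [0.0, 428.56675223903693, 204.14603894980863], [0.0, 0.0, 1.0]] [[-0.838, 0.2, -0.508, 0.084], [-0.546, -0.34, 0.766, 0.962], [-0.02, 0.919, 0.394, 0.451], [0.0, 0.0, 0.0, 1.0]] ['intrinsics', 'pose']
```

View pics/top0.png

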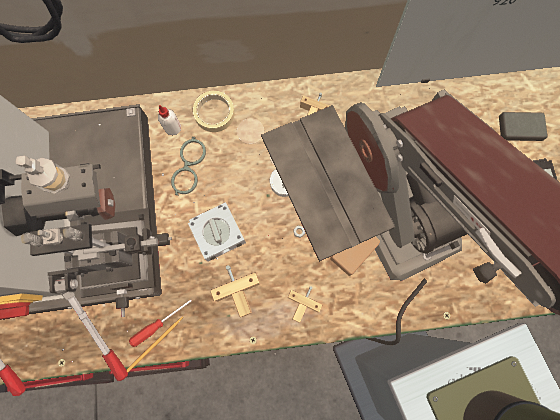

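View pics/scene0.png

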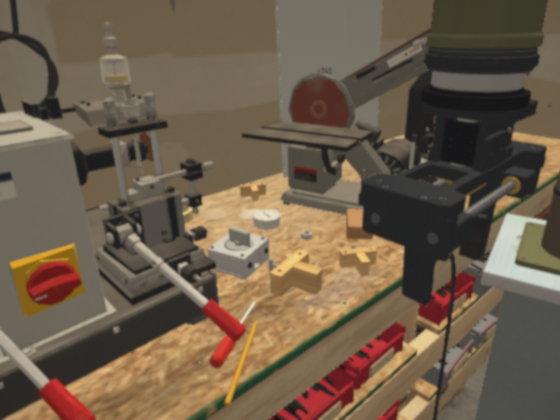

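Top view: the lock is at (216,231) with its knob, and three T-stops can be seen: A large at (235,290), B small at (304,303), C small and half hidden at (313,102). By its size, A should be the one. I'll check it in a crop and measure.

```bash
python3 - <<'E'
from h import *
p=cv2.imread("pics/top0.png");d=np.load("pics/top0.npy")
K,P,_=cal("top")
v,u=np.mgrid[:420,:560]
X=np.stack([(u-K[0,2])/K[0,0]*d,-(v-K[1,2])/K[1,1]*d,-d],-1)@P[:3,:3].T+P[:3,3]
Z=X[...,2]
print("table z",np.median(Z[300:320,180:210]), "stop top z",np.median(Z[288:292,225:240]),"lock",np.median(Z[213:218,205:215]))
for nm,(a,b,c,e) in {"A":(205,265,262,322),"B":(285,325,285,325),"lock":(185,248,200,265)}.items():
    m=np.zeros(Z.shape,np.uint8);m[c:e,a:b]=((Z[c:e,a:b]>.03)&(Z[c:e,a:b]<.06))*255
    pts=X[m>0]; rc=cv2.minAreaRect((pts[:,:2]*1000).astype(np.float32)); print(nm,rc,cv2.boxPoints(rc).round(0).tolist())
m=(Z>.065)&(Z<.09);m[:,:190]=0;m[:,245:]=0;m[:205]=0;m[260:]=0
rc=cv2.minAreaRect((X[m][:,:2]*1000).astype(np.float32));print("knob",m.sum(),rc)
print("px of TCP, base",pix("top",[[.142,.609,.239],[0,0,0]]))
c=cv2.resize(p[190:330,150:330],None,fx=4,fy=4,interpolation=cv2.INTER_CUBIC);cv2.imwrite("pics/crop1.png",c)
E
```

```text
table z -0.0003481255951326423 stop top z 0.0435749475052743 lock 0.045054252101970005
A ((441.45257568359375, 379.3875732421875), (93.83702087402344, 89.76148986816406), 37.589149475097656) [[377.0, 386.0], [432.0, 315.0], [506.0, 372.0], [451.0, 444.0]]
B ((354.62078857421875, 273.0455017089844), (71.61569213867188, 52.64414596557617), 42.90201187133789) [[310.0, 268.0], [346.0, 229.0], [399.0, 278.0], [363.0, 317.0]]
lock ((568.9651489257812, 380.2110290527344), (90.63534545898438, 91.96562957763672), 4.825188159942627) [[520.0, 422.0], [528.0, 331.0], [618.0, 338.0], [610.0, 430.0]]
knob 142 ((567.3059692382812, 379.92388916015625), (11.720232963562012, 46.599849700927734), 88.50421142578125)
px of TCP, base [[148.13933634 536.94273038]
 [492.74343269 424.07637941]]
```

View pics/crop1.png

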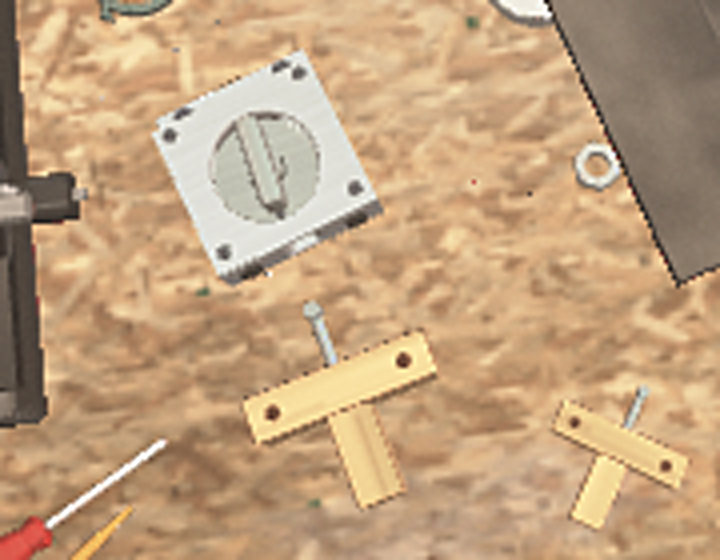

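A (crop (335,400), 100 mm board, head at (312,310)) is the right size; B is clearly smaller. Next, measure its pose and the clearance around the job.

```bash
python3 - <<'E'
from h import *
d=np.load("pics/top0.npy");K,P,_=cal("top")
v,u=np.mgrid[:420,:560]
X=np.stack([(u-K[0,2])/K[0,0]*d,-(v-K[1,2])/K[1,1]*d,-d],-1)@P[:3,:3].T+P[:3,3]
c=np.array([[243,398],[420,331],[437,371],[258,443],[330,415],[370,405],[365,507],[405,490],[312,310]])/4+[150,190]
W=ray("top",c,.044)*1000;print(W[:-1,:2].round(1).tolist(),"head",ray("top",c[-1],.037)[0]*1000)
f=W[0]-W[1];print("face len",np.linalg.norm(f[:2]),"yaw",np.degrees(np.arctan2(-f[0],f[1])),"mid",(W[0]+W[1])/2)
gx=np.arange(.25,.81,.04);gy=np.arange(.70,.09,-.04)
print("cols x",gx.round(2))
for y in gy:
    print(round(y,2),[int(1000*X[...,2][(abs(X[...,0]-x)<.02)&(abs(X[...,1]-y)<.02)].max(initial=0)) for x in gx])
E
```

```text
[[459.5, 431.5], [457.5, 334.6], [435.0, 333.9], [435.3, 432.1], [434.7, 393.0], [431.8, 372.1], [385.1, 392.5], [385.3, 370.7]] head [489.55676182 383.42557206  37.        ]
face len 96.91000610585283 yaw -1.2055851479557724 mid [458.48318643 383.0870457   44.        ]
cols x [0.25 0.29 0.33 0.37 0.41 0.45 0.49 0.53 0.57 0.61 0.65 0.69 0.73 0.77
 0.81]
0.7 [0, 0, 0, 3, 4, 3, 3, 202, 297, 297, 0, 0, 0, 0, 0]
0.66 [0, 0, 0, 113, 130, 155, 177, 209, 295, 299, 300, 312, 297, 288, 256]
0.62 [0, 0, 0, 117, 133, 156, 175, 209, 363, 363, 345, 359, 0, 0, 89]
0.58 [0, 0, 0, 4, 22, 117, 127, 167, 378, 358, 404, 349, 85, 87, 89]
0.54 [0, 0, 1, 4, 9, 20, 103, 215, 363, 343, 454, 405, 88, 88, 88]
0.5 [0, 0, 3, 3, 5, 15, 3, 255, 255, 343, 350, 345, 89, 88, 88]
0.46 [0, 0, 3, 3, 5, 4, 4, 243, 244, 111, 3, 57, 88, 88, 88]
0.42 [0, 0, 4, 3, 4, 47, 4, 49, 49, 49, 4, 11, 10, 4, 3]
0.38 [0, 4, 4, 45, 48, 47, 39, 79, 80, 77, 7, 9, 10, 9, 29]
0.34 [0, 2, 6, 4, 4, 47, 4, 48, 50, 51, 10, 4, 7, 9, 26]
0.3 [0, 3, 33, 962, 33, 4, 4, 4, 5, 4, 4, 5, 7, 4, 26]
0.26 [0, 4, 36, 35, 32, 5, 3, 5, 4, 4, 4, 4, 4, 8, 27]
0.22 [4, 4, 32, 34, 229, 229, 229, 229, 229, 229, 229, 5, 6, 10, 9]
0.18 [4, 4, 4, 6, 228, 229, 228, 229, 228, 228, 228, 0, 0, 4, 4]
0.14 [3, 5, 3, 34, 227, 228, 228, 228, 228, 228, 229, 0, 0, 3, 4]
0.1 [15, 7, 6, 3, 228, 228, 323, 339, 341, 333, 281, 224, 0, 35, 34]
```

```bash
python3 - <<'E'
from h import *
for n in("top","scene"):
    d=np.load(f"pics/{n}0.npy");K,P,_=cal(n)
    v,u=np.mgrid[:420,:560]
    X=np.stack([(u-K[0,2])/K[0,0]*d,-(v-K[1,2])/K[1,1]*d,-d],-1)@P[:3,:3].T+P[:3,3]
    for lo,hi in((.42,.45),(.45,.47),(.47,.49),(.49,.52),(.52,.55)):
        m=(X[...,1]>lo)&(X[...,1]<hi)&(X[...,2]>.09)&(X[...,0]>.4)&(X[...,0]<.72)&(d>0)
        q=X[m]
        if len(q):print(n,lo,hi,len(q),"x",q[:,0].min().round(3),q[:,0].max().round(3),"z",q[:,2].min().round(3),q[:,2].max().round(3),"ymin",q[:,1].min().round(3))
s=r.get_state();Rm=R.from_quat(s["eef_rot"]).as_matrix();print("tool axes",Rm.round(2).tolist())
K,P,_=cal("wrist");print(P.round(3).tolist(),K[0,0])
E
```

```text
top 0.45 0.47 82 x 0.542 0.588 z 0.099 0.244 ymin 0.46
top 0.47 0.49 270 x 0.543 0.665 z 0.091 0.342 ymin 0.47
top 0.49 0.52 2072 x 0.52 0.674 z 0.09 0.35 ymin 0.49
top 0.52 0.55 4092 x 0.501 0.676 z 0.09 0.455 ymin 0.52
scene 0.45 0.47 33 x 0.541 0.582 z 0.106 0.242 ymin 0.461
scene 0.47 0.49 236 x 0.542 0.593 z 0.097 0.248 ymin 0.47
scene 0.49 0.52 968 x 0.528 0.672 z 0.098 0.348 ymin 0.49
scene 0.52 0.55 2499 x 0.5 0.673 z 0.09 0.453 ymin 0.52
tool axes [[-0.97, 0.23, -0.0], [0.23, 0.97, -0.0], [-0.0, -0.0, -1.0]]
[[0.226, -0.933, -0.28, 0.07], [0.974, 0.217, 0.066, 0.625], [-0.001, -0.287, 0.958, 0.384], [0.0, 0.0, 0.0, 1.0]] 366.57888202935095
```

The machine's rod tip at (0.54–0.59, y=0.46) leaves 80 mm beside the knob. So at the knob I'll keep the hand's long axis near world x, tilt it away from the rod, and regrasp. First I'll move over the stop and look.

Call:
{"fn": "step_arm", "kwargs": {"series": [[27,-23,0,0,0,0.021,0],[27,-23,0,0,0,0.021,0],[27,-23,0,0,0,0.021,0],[27,-23,0,0,0,0.021,0],[27,-23,0,0,0,0.021,0],[27,-23,0,0,0,0.021,0],[27,-23,0,0,0,0.021,0],[27,-23,0,0,0,0.021,0],[27,-23,0,0,0,0.021,0],[27,-21,0,0,0,0.021,0],[0,0,0,0,0,0,0],[0,0,0,0,0,0,0]], "force": 30}}

```text
clock: 1.3
tool_pos: [0.412, 0.3801, 0.2384]
eef_rot: [0.01, 1.0, -0.0, -0.0]
contact_force: [0.6, 0.8, 0.5]
opening: 0.996
finger_force: 0.0
```

```bash
python3 - <<'E'
from h import *
s=r.get_state();print({k:np.round(v,3).tolist() for k,v in s.items()});print(R.from_quat(s["eef_rot"]).as_matrix().round(3).tolist())
K,P,_=cal("wrist");p,d=r.snapshot("wrist")
cv2.imwrite("pics/w1.png",p);np.savez("pics/w1.npz",d=d,K=K,P=P)
E
```

```text
{'clock': 1.3, 'q': [-0.647, 0.612, -0.298, 1.76, 0.236, 0.806, 0.491], 'qd': [-0.038, -0.005, -0.034, 0.002, -0.005, -0.001, -0.002], 'joint_torque': [2.016, -47.137, -1.2, -13.899, 0.132, 0.111, 0.041], 'tool_pos': [0.412, 0.38, 0.238], 'eef_rot': [0.01, 1.0, -0.0, -0.0], 'contact_force': [0.647, 0.831, 0.502], 'moment': [0.063, 0.051, -0.038], 'finger_force': 0.0, 'opening': 0.996}
[[-1.0, 0.021, -0.001], [0.021, 1.0, -0.0], [0.001, -0.0, -1.0]]
```

View pics/w1.png

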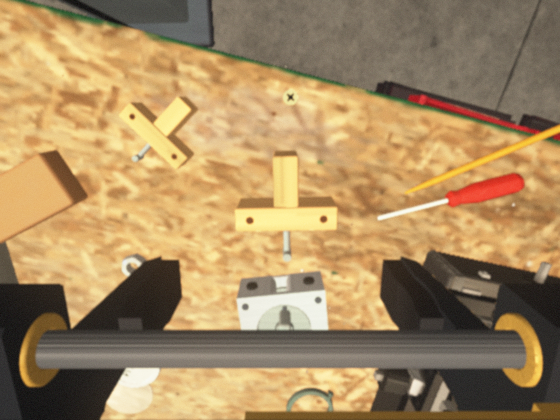

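Wrist view: stop at (286,205), head at (287,258), lock's seat edge along row ~277, x 238–325; the small stop is at (155,130). Refining the face lines and axes.

```bash
cat > m.py <<'E'
from h import *
def meas(f,cs,cl,rs,rl,cr,rr):
    # cs: board col range, cl: lock col range, cr/rr rib rows/cols window
    z=np.load(f);d,K,P=z["d"],z["K"],z["P"]
    v,u=np.mgrid[:420,:560]
    X=np.stack([(u-K[0,2])/K[0,0]*d,-(v-K[1,2])/K[1,1]*d,-d],-1)@P[:3,:3].T+P[:3,3]
    Z=X[...,2]; top=(Z>.036)&(Z<.054)
    def line(cols,rows,last,z):
        pts=[]
        for c in cols:
            q=np.nonzero(top[rows[0]:rows[1],c])[0]
            if len(q): pts.append((c,rows[0]+(q[-1]+.5 if last else q[0]-.5)))
        W=ray("wrist",pts,z,(K,P))[:,:2]*1000
        for _ in range(3):
            k=np.polyfit(W[:,1],W[:,0],1); e=W[:,0]-np.polyval(k,W[:,1]); W=W[abs(e)<max(1,2*e.std())]
        return np.degrees(np.arctan(-k[0])),k,e.std()
    a=line(range(*cs),rs,True,.044); b=line(range(*cl),rl,False,.046)
    for n,l in(("stop face",a),("lock face",b)):print(n,"yaw",l[0].round(2),"x at y=380",np.polyval(l[1],380).round(1),"std",l[2].round(2))
    m=np.zeros_like(top);m[rr[0]:rr[1],cr[0]:cr[1]]=top[rr[0]:rr[1],cr[0]:cr[1]]
    c=[]
    for row in range(*rr):
        q=np.nonzero(m[row])[0]
        if len(q): c.append(((q[0]+q[-1])/2,row,q[-1]-q[0]+1))
    c=np.array(c);W=ray("wrist",c[:,:2],.044,(K,P))*1000
    k=np.polyfit(W[:,0],W[:,1],1);print("rib x",W[:,0].min().round(1),W[:,0].max().round(1),"mid y",W[:,1].mean().round(1),"yaw",np.degrees(np.arctan(k[0])).round(2))
    q=[( np.nonzero(top[row,cl[0]-25:cl[1]+25])[0][[0,-1]]+cl[0]-25, row) for row in range(rl[0]+15,rl[1])]
    mid=[((i[0]+i[1])/2,row) for i,row in q]; W=ray("wrist",mid,.046,(K,P))*1000;print("lock mid",W[0].round(1),W[-1].round(1),[i[1]-i[0] for i,_ in q][::4])
    return X,K,P
E
python3 - <<'E'
from m import *
X,K,P=meas("pics/w1.npz",(240,332),(246,318),(200,235),(268,305),(265,310),(158,198))
print("head",ray("wrist",[[287,258]],.037,(K,P))*1000)
Z=X[...,2];print("Z",np.median(Z[210:216,250:280]),np.median(Z[300:310,245:255]),np.median(Z[230:250,330:340]))
t=(Z>.068)&(Z<.085);t[:270]=0;t[328:]=0;t[:,:255]=0;t[:,315:]=0;print("knob visible",t.sum(),X[t].mean(0) if t.any() else"")
E
```

```text
stop face yaw -0.21 x at y=380 459.1 std 0.26
lock face yaw 4.74 x at y=380 522.4 std 0.68
rib x 388.4 425.7 mid y 384.8 yaw 0.83Traceback (most recent call last):
  File "<stdin>", line 2, in <module>
  File "m.py", line 26, in meas
    q=[( np.nonzero(top[row,cl[0]-25:cl[1]+25])[0][[0,-1]]+cl[0]-25, row) for row in range(rl[0]+15,rl[1])]
         ~~~~~~~~~~~~~~~~~~~~~~~~~~~~~~~~~~~~~~~~~^^^^^^^^
IndexError: index 0 is out of bounds for axis 0 with size 0
```

Call:
{"fn": "step_arm", "kwargs": {"series": [[-3,4,-40,0,0,0,0],[0,0,-45,0,0,0,0],[0,0,-45,0,0,0,0],[0,0,-45,0,0,0,0],[0,0,-30,0,0,0,0],[0,0,-21,0,0,0,0],[0,0,0,0,0,0,0],[0,0,0,0,0,0,1],[0,0,0,0,0,0,1],[0,0,0,0,0,0,1],[0,0,0,0,0,0,1],[0,0,0,0,0,0,1],[0,0,0,0,0,0,1],[0,0,0,0,0,0,1]], "force": 30}}

```text
clock: 2.75
tool_pos: [0.4088, 0.3847, 0.0129]
eef_rot: [0.009, 1.0, 0.0, 0.0]
contact_force: [-0.5, 0.3, -0.7]
opening: 0.385
finger_force: 0.0
```

```bash
python3 - <<'E'
from h import *
s=r.get_state();print({k:np.round(v,3).tolist() for k,v in s.items()})
K,P,_=cal("wrist");p,d=r.snapshot("wrist");np.savez("pics/w2.npz",d=d,K=K,P=P)
t,dt=r.snapshot("top");np.save("pics/t2.npy",dt)
cv2.imwrite("pics/w2.png",p);cv2.imwrite("pics/t2.png",t)
c=cv2.resize(t[200:320,180:280],None,fx=5,fy=5,interpolation=cv2.INTER_CUBIC)
w=cv2.resize(p,(800,600)); cv2.imwrite("pics/c2.png",w)
E
```

```text
{'clock': 2.75, 'q': [-0.755, 0.961, -0.141, 1.889, 0.378, 0.317, 0.355], 'qd': [0.001, 0.003, 0.001, 0.0, 0.001, -0.002, 0.0], 'joint_torque': [0.007, -53.972, -0.619, -5.7, -0.017, 0.04, -0.0], 'tool_pos': [0.409, 0.385, 0.013], 'eef_rot': [0.009, 1.0, 0.0, 0.0], 'contact_force': [-0.465, 0.322, -0.719], 'moment': [0.011, -0.005, 0.012], 'finger_force': 0.0, 'opening': 0.385}
```

View pics/c2.png

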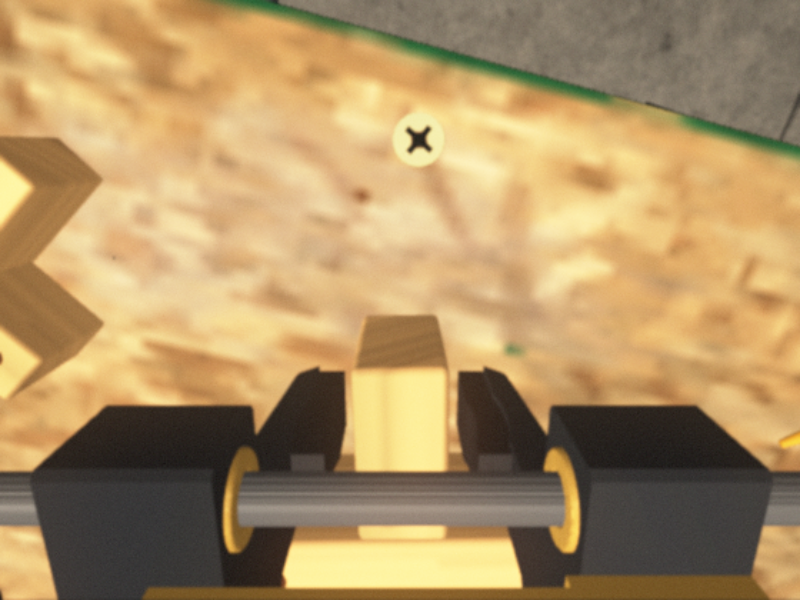

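Call:
{"fn": "step_arm", "kwargs": {"series": [[0,0,0,0,0,0,1],[0,0,0,0,0,0,1],[0,0,0,0,0,0,1],[0,0,0,0,0,0,1],[0,0,0,0,0,0,1],[3,-3,0,0,0,0.02,1],[5,-4,0,0,0,0.025,1],[5,-4,0,0,0,0.025,1],[5,-4,0,0,0,0.02,1],[3,-1,0,0,0,0.011,1],[0,0,0,0,0,0,1],[0,0,0,0,0,0,1]]}}

```text
clock: 4.05
tool_pos: [0.4309, 0.3674, 0.0127]
eef_rot: [-0.04, 0.999, -0.001, 0.001]
contact_force: [0.9, -1.9, 1.2]
opening: 0.267
finger_force: 29.9
```

```bash
python3 - <<'E'
from h import *
s=r.get_state();print({k:np.round(v,3).tolist() for k,v in s.items()})
Rm=R.from_quat(s["eef_rot"]).as_matrix();print("yaw",np.degrees(np.arctan2(-Rm[1,0],-Rm[0,0])))
t,dt=r.snapshot("top");np.save("pics/t3.npy",dt);cv2.imwrite("pics/t3.png",t)
a=cv2.resize(t[195:315,175:275],None,fx=5,fy=5,interpolation=cv2.INTER_CUBIC)
cv2.imwrite("pics/c3.png",a)
E
```

```text
{'clock': 4.05, 'q': [-0.689, 0.965, -0.17, 1.873, 0.435, 0.34, 0.451], 'qd': [-0.006, -0.0, 0.005, -0.001, -0.001, 0.0, -0.001], 'joint_torque': [-0.786, -53.796, -1.976, -6.157, -0.143, -0.232, -0.007], 'tool_pos': [0.431, 0.367, 0.013], 'eef_rot': [-0.04, 0.999, -0.001, 0.001], 'contact_force': [0.912, -1.885, 1.212], 'moment': [-0.192, -0.158, 0.001], 'finger_force': 29.91, 'opening': 0.267}
yaw 4.6199275319030315
```

View pics/c3.png

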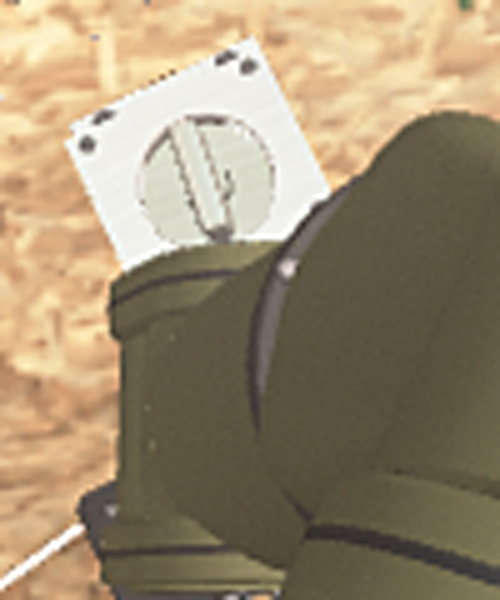

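The top view is blocked by the arm; try the scene camera.

```bash
python3 - <<'E'
from h import *
t,dt=r.snapshot("scene");np.save("pics/s3.npy",dt);cv2.imwrite("pics/s3.png",t)
u,v=pix("scene",[.5,.375,.03])[0].astype(int);print(u,v)
a=cv2.resize(t[v-60:v+60,u-75:u+75],None,fx=5,fy=5,interpolation=cv2.INTER_CUBIC);cv2.imwrite("pics/c4.png",a)
E
```

```text
269 258
```

View pics/c4.png

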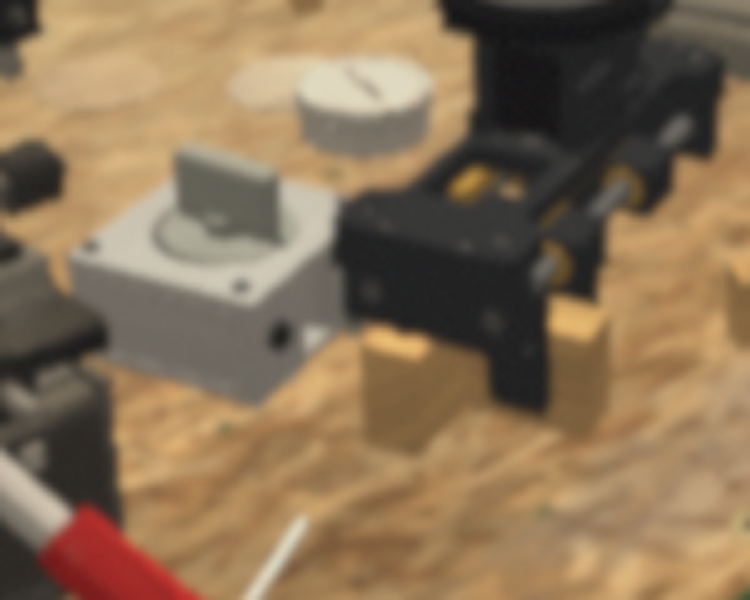

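```bash
python3 - <<'E'
from h import *
z=np.load("pics/w1.npz");d,K,P=z["d"],z["K"],z["P"];v,u=np.mgrid[:420,:560]
X=np.stack([(u-K[0,2])/K[0,0]*d,-(v-K[1,2])/K[1,1]*d,-d],-1)@P[:3,:3].T+P[:3,3];Z=X[...,2]
for row in range(284,329,5):
    q=np.nonzero((Z[row,225:340]>.04)&(Z[row,225:340]<.055))[0]+225
    if len(q): a=ray("wrist",[[q[0]-.5,row],[q[-1]+.5,row]],.046,(K,P))*1000;print(row,q[0],q[-1],a[:,:2].round(1).tolist(),"mid",a.mean(0)[:2].round(1))
p=cv2.imread("pics/w1.png");g=cv2.cvtColor(p,cv2.COLOR_BGR2GRAY)
print("slot row grays",[ (r_,g[r_,268:300:2].tolist()) for r_ in(280,286)])
print("head row",g[256,276:300].tolist())
t=(Z>.068)&(Z<.085)&(v>295)&(v<329)&(u>260)&(u<312);print("knob",X[t].mean(0)*1000,t.sum())
# knob/top axis from t3 again
d=np.load("pics/t3.npy");K,P,_=cal("top")
X=np.stack([(u-K[0,2])/K[0,0]*d,-(v-K[1,2])/K[1,1]*d,-d],-1)@P[:3,:3].T+P[:3,3];Z=X[...,2]
E
```

```text
289 302 324 [[523.0, 399.3], [523.5, 423.0]] mid [523.3 411.1]
294 245 324 [[527.6, 340.5], [529.3, 423.0]] mid [528.4 381.7]
299 237 325 [[533.2, 331.9], [535.1, 424.2]] mid [534.1 378. ]
304 237 325 [[539.0, 331.6], [541.0, 424.2]] mid [540.  377.9]
309 238 325 [[544.9, 332.3], [546.9, 424.3]] mid [545.9 378.3]
314 239 326 [[550.9, 333.0], [552.8, 425.5]] mid [551.9 379.2]
319 240 326 [[556.9, 333.7], [558.9, 425.6]] mid [557.9 379.6]
324 240 327 [[563.0, 333.4], [564.9, 426.7]] mid [564.  380.1]
slot row grays [(280, [127, 121, 115, 159, 234, 239, 238, 240, 239, 217, 175, 145, 132, 128, 130, 132]), (286, [129, 117, 116, 116, 187, 229, 217, 210, 209, 196, 172, 148, 129, 132, 134, 132])]
head row [190, 188, 194, 195, 198, 203, 207, 205, 212, 218, 217, 216, 214, 209, 196, 189, 199, 202, 207, 202, 201, 195, 195, 193]
knob [545.16251928 381.04174441  74.27674052] 107
```

Call:
{"fn": "step_arm", "kwargs": {"series": [[2,1.2,0,0,0,0.001,1],[3,1.1,0,0,0,0.001,1],[3,0.2,0,0,0,0,1],[2,0.2,0,0,0,0,1],[2,0.2,0,0,0,0,1],[2,0.2,0,0,0,0,1],[2,0.2,0,0,0,0,1],[0,0,0,0,0,0,1]]}}

```text
clock: 4.95
tool_pos: [0.4451, 0.3727, 0.0127]
eef_rot: [-0.042, 0.999, 0.0, -0.0]
contact_force: [-4.2, -0.4, 3.0]
opening: 0.266
finger_force: 29.9
```

Call:
{"fn": "step_arm", "kwargs": {"series": [[-2,-1,0,0,0,0,1],[-1,-1,0,0,0,0,1],[0,-0.6,0,0,0,0,1],[0,0,0,0,0,0,1]]}}

```text
clock: 5.35
tool_pos: [0.4434, 0.3697, 0.0127]
eef_rot: [-0.042, 0.999, 0.0, 0.001]
contact_force: [1.3, 1.3, -2.2]
opening: 0.267
finger_force: 29.9
```

```bash
python3 - <<'E'
from h import *
s=r.get_state();print({k:np.round(v,4).tolist() for k,v in s.items() if k in("tool_pos","contact_force","moment")})
Rm=R.from_quat(s["eef_rot"]).as_matrix();print("yaw",np.degrees(np.arctan2(-Rm[1,0],-Rm[0,0])))
E
```

```text
{'tool_pos': [0.4434, 0.3697, 0.0127], 'contact_force': [1.2698, 1.3323, -2.1861], 'moment': [0.2646, -0.1775, 0.0168]}
yaw 4.816226875318584
```

Call:
{"fn": "step_arm", "kwargs": {"series": [[2,0.2,0,0,0,0,1],[2,0.2,0,0,0,0,1],[2,0.1,0,0,0,0,1],[2,0.2,0,0,0,0,1],[2,0.2,0,0,0,0,1],[2,0.1,0,0,0,0,1],[0,0,0,0,0,0,1]]}}

```text
clock: 6.05
tool_pos: [0.4552, 0.3702, 0.0127]
eef_rot: [-0.042, 0.999, -0.0, 0.0]
contact_force: [-2.8, 0.0, 2.8]
opening: 0.27
finger_force: 29.9
```

Call:
{"fn": "step_arm", "kwargs": {"series": [[2,0.2,0,0,0,0,1],[2,0.2,0,0,0,0,1],[2,0.1,0,0,0,0,1],[2,0.2,0,0,0,0,1],[2,0.2,0,0,0,0,1],[2,0.1,0,0,0,0,1],[0,0,0,0,0,0,1]]}}

```text
clock: 6.75
tool_pos: [0.4675, 0.3715, 0.0128]
eef_rot: [-0.042, 0.999, 0.0, 0.0]
contact_force: [-2.8, 0.4, 2.9]
opening: 0.269
finger_force: 29.9
```

Call:
{"fn": "step_arm", "kwargs": {"series": [[1,0.1,0,0,0,0,1],[1,0.1,0,0,0,0,1],[1,0.1,0,0,0,0,1],[1,0,0,0,0,0,1],[0,0,0,0,0,0,1]]}}

```text
clock: 7.25
tool_pos: [0.471, 0.3718, 0.0127]
eef_rot: [-0.042, 0.999, 0.0, 0.0]
contact_force: [-3.7, 0.6, 3.6]
opening: 0.272
finger_force: 29.9
```

Call:
{"fn": "step_arm", "kwargs": {"series": [[1,0.1,0,0,0,0,1],[1,0.1,0,0,0,0,1],[1,0.1,0,0,0,0,1],[0,0,0,0,0,0,1]]}}

```text
clock: 7.65
tool_pos: [0.4729, 0.372, 0.0127]
eef_rot: [-0.042, 0.999, -0.0, -0.001]
contact_force: [-6.3, -0.4, 5.0]
opening: 0.267
finger_force: 29.9
```

Call:
{"fn": "step_arm", "kwargs": {"series": [[1,0.1,0,0,0,0,1],[0,0,0,0,0,0,1],[0,0,0,0,0,0,1]]}}

```text
clock: 7.95
tool_pos: [0.4732, 0.372, 0.0127]
eef_rot: [-0.042, 0.999, -0.0, -0.001]
contact_force: [-7.9, -0.1, 5.8]
opening: 0.271
finger_force: 29.9
```

Call:
{"fn": "step_arm", "kwargs": {"series": [[0,0,0,0,0,0,0.5],[0,0,0,0,0,0,0.5],[0,0,0,0,0,0,0.5],[0,0,0,0,0,0,0.3],[0,0,20,0,0,0,0.2],[-5,0,45,0,0,0,0.1],[-10,0,45,0,0,0,0],[-15,0,45,0,0,0,0],[-20,0,45,0,0,0,0],[0,0,30,0,0,0,0],[0,0,0,0,0,0,0],[0,0,0,0,0,0,0]]}}

```text
clock: 9.15
tool_pos: [0.4253, 0.3719, 0.2431]
eef_rot: [-0.042, 0.999, 0.0, 0.001]
contact_force: [0.1, -0.5, 0.8]
opening: 1.002
finger_force: 0.0
```

```bash
python3 - <<'E'
from h import *
s=r.get_state();print({k:np.round(v,3).tolist() for k,v in s.items() if k in("tool_pos","contact_force","moment","q","opening")})
K,P,_=cal("wrist");p,d=r.snapshot("wrist");np.savez("pics/w5.npz",d=d,K=K,P=P);cv2.imwrite("pics/w5.png",p)
E
```

```text
{'q': [-0.584, 0.617, -0.362, 1.741, 0.282, 0.833, 0.579], 'tool_pos': [0.425, 0.372, 0.243], 'contact_force': [0.148, -0.5, 0.821], 'moment': [0.043, -0.001, -0.032], 'opening': 1.002}
```

View pics/w5.png

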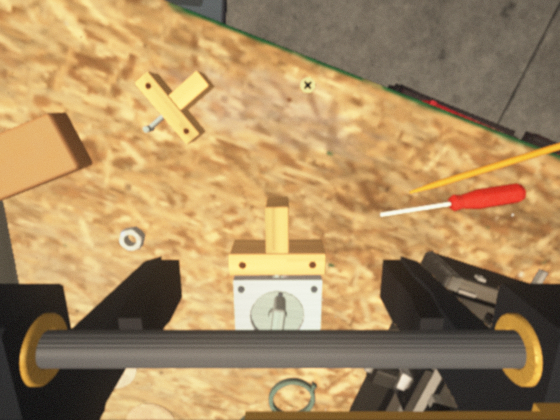

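The stop sits square against the buffers; the knob at (280,310) is in line. Turning and tilting the hand here, then going over the knob.

Call:
{"fn": "step_arm", "kwargs": {"series": [[0,0,0,0,0,-0.14,0],[0,0,0,0,0,-0.14,0],[0,0,0,0,0,-0.14,0],[0,0,0,0,0,-0.14,0],[0,0,0,0,0,-0.14,0],[0,0,0,0,0,-0.14,0],[0,0,0,0,0,-0.14,0],[0,0,0,0,0,-0.14,0],[0,0,0,0,0,-0.14,0],[0,0,0,0,0,-0.14,0],[0,0,0,0,0,-0.14,0],[0,0,0,0,0,-0.14,0],[0,0,0,0.12,0,0,0],[0,0,0,0.13,0,0,0],[0,0,0,0,0,0,0]]}}

```text
clock: 10.7
tool_pos: [0.4263, 0.3648, 0.2401]
eef_rot: [0.714, 0.689, 0.084, -0.088]
contact_force: [0.0, -0.2, 0.2]
opening: 1.001
finger_force: 0.0
```

```bash
cat > st.py <<'E'
from h import *
s=r.get_state();Rm=R.from_quat(s["eef_rot"]).as_matrix()
y=Rm[:,1]; print("t",round(s["clock"],2),"pos",(np.array(s["tool_pos"])*1000).round(1),"F",np.round(s["contact_force"],1),"M",np.round(s["moment"],3),"open",round(s["opening"],3),"ff",round(s["finger_force"],1),"q",np.round(s["q"],2))
a=np.degrees(np.arctan2(y[1],y[0])); print("closing yaw",((a+90)%180-90).round(2),"toolx",Rm[:,0].round(3),"z",Rm[:,2].round(3))
E
python3 st.py; python3 - <<'E'
from h import *
d=r.snapshot("top")[1];K,P,_=cal("top");v,u=np.mgrid[:420,:560]
X=np.stack([(u-K[0,2])/K[0,0]*d,-(v-K[1,2])/K[1,1]*d,-d],-1)@P[:3,:3].T+P[:3,3];Z=X[...,2]
m=(Z>.065)&(Z<.09)&(abs(X[...,0]-.567)<.035)&(abs(X[...,1]-.38)<.035)
print("knob",m.sum(),cv2.minAreaRect((X[m][:,:2]*1000).astype(np.float32)))
E
```

```text
t 10.7 pos [426.3 364.8 240.1] F [ 0.  -0.2  0.2] M [-0.371  0.026  0.006] open 1.001 ff 0.0 q [-0.63  0.55 -0.07  1.91 -0.3   0.54 -0.49]
closing yaw -2.01 toolx [0.037 0.969 0.242] z [-0.001  0.243 -0.97 ]
knob 0 ((0.0, 0.0), (0.0, 0.0), 0.0)
```

Call:
{"fn": "step_arm", "kwargs": {"series": [[30,2,0,0,0,0,0],[35,2,0,0,0,0,0],[35,2,0,0,0,0,0],[30,2,0,0,0,0,0],[11,0,0,0,0,0,0],[0,0,0,0,0,0,0],[0,0,0,0,0,0,0],[0,0,0,0,0,0,0]]}}

```text
clock: 11.55
tool_pos: [0.5639, 0.3812, 0.2422]
eef_rot: [0.71, 0.694, 0.086, -0.09]
contact_force: [-0.4, 0.1, -0.3]
opening: 1.001
finger_force: 0.0
```

```bash
python3 st.py
```

```text
t 11.55 pos [563.9 381.2 242.2] F [-0.4  0.1 -0.3] M [-0.277  0.068  0.012] open 1.001 ff 0.0 q [-0.54  0.71 -0.05  1.53 -0.26  0.78 -0.42]
closing yaw -1.25 toolx [0.023 0.969 0.246] z [-0.002  0.246 -0.969]
```

Call:
{"fn": "step_arm", "kwargs": {"series": [[2,1,-35,0,0,0,0],[1,0,-40,0,0,0,0],[0,0,-40,0,0,0,0],[0,0,-40,0,0,0,0],[0,0,-20,0,0,0,0],[0,0,0,0,0,0,0],[0,0,0,0,0,0,0],[0,0,0,0,0,0,0]]}}

```text
clock: 12.35
tool_pos: [0.5696, 0.3821, 0.0698]
eef_rot: [0.71, 0.693, 0.089, -0.089]
contact_force: [0.3, -0.0, -0.3]
opening: 1.001
finger_force: 0.0
```

```bash
python3 st.py
```

```text
t 12.35 pos [569.6 382.1  69.8] F [ 0.3 -0.  -0.3] M [-0.324  0.008 -0.003] open 1.001 ff 0.0 q [-0.5   0.95 -0.11  1.63 -0.28  0.45 -0.33]
closing yaw -1.37 toolx [0.024 0.968 0.249] z [ 0.003  0.249 -0.968]
```

Call:
{"fn": "step_arm", "kwargs": {"series": [[-2,0.4,-8,0,0,0,0],[0,0,-5,0,0,0,0],[0,0,0,0,0,0,0],[0,0,0,0,0,0,1],[0,0,0,0,0,0,1],[0,0,0,0,0,0,1],[0,0,0,0,0,0,1],[0,0,0,0,0,0,1],[0,0,0,0,0,0,1],[0,0,0,0,0,0,1]], "force": 40}}

```text
clock: 13.35
tool_pos: [0.5674, 0.3816, 0.0549]
eef_rot: [0.71, 0.693, 0.088, -0.089]
contact_force: [1.0, 0.8, -0.5]
opening: 0.541
finger_force: 40.0
```

```bash
python3 st.py
```

```text
t 13.35 pos [567.4 381.6  54.9] F [ 1.   0.8 -0.5] M [-0.278 -0.137 -0.135] open 0.541 ff 40.0 q [-0.5   0.97 -0.12  1.63 -0.28  0.43 -0.33]
closing yaw -1.42 toolx [0.025 0.969 0.248] z [ 0.001  0.248 -0.969]
```

Call:
{"fn": "step_arm", "kwargs": {"series": [[0.2,0,0,0,0,-0.05,1],[0.2,0,0,0,0,-0.07,1],[0.2,0,0,0,0,-0.07,1],[0.2,0,0,0,0,-0.07,1],[0.2,-0.1,0,0,0,-0.07,1],[0,0,0,0,0,0,1]]}}

```text
clock: 13.95
tool_pos: [0.5678, 0.3815, 0.0549]
eef_rot: [0.814, 0.567, 0.101, -0.073]
contact_force: [2.5, -0.1, -0.6]
opening: 0.544
finger_force: 40.0
```

```bash
python3 st.py
```

```text
t 13.95 pos [567.8 381.5  54.9] F [ 2.5 -0.1 -0.6] M [-0.214  0.01  -0.041] open 0.544 ff 40.0 q [-0.57  0.95 -0.03  1.7  -0.43  0.32 -0.55]
closing yaw -20.29 toolx [0.337 0.908 0.247] z [ 0.081  0.234 -0.969]
```

Call:
{"fn": "step_arm", "kwargs": {"series": [[0.2,-0.1,0,0,0,-0.07,1],[0.2,-0.1,0,0,0,-0.07,1],[0.1,-0.1,0,0,0,-0.07,1],[0.1,-0.1,0,0,0,-0.07,1],[0.1,-0.1,0,0,0,-0.07,1],[0.1,-0.1,0,0,0,-0.07,1],[0.1,-0.1,0,0,0,-0.07,1],[0,0,0,0,0,0,1]]}}

```text
clock: 14.75
tool_pos: [0.5683, 0.3812, 0.0548]
eef_rot: [0.927, 0.353, 0.115, -0.047]
contact_force: [0.1, -0.2, 1.0]
opening: 0.536
finger_force: 40.0
```

```bash
python3 st.py
```

```text
t 14.75 pos [568.3 381.2  54.8] F [ 0.1 -0.2  1. ] M [-0.055  0.262  0.015] open 0.536 ff 40.0 q [-0.73  0.94  0.15  1.76 -0.65  0.24 -0.88]
closing yaw -48.25 toolx [0.724 0.644 0.247] z [ 0.181  0.169 -0.969]
```

Call:
{"fn": "step_arm", "kwargs": {"series": [[0,0,0,0,0,0,0],[0,0,0,0,0,0,0],[0,0,0,0,0,0,0],[0,0,20,0,0,0,0],[0,0,25,0,0,0,0],[0,0,0,0,0,0.143,0],[0,0,0,0,0,0.143,0],[0,0,0,0,0,0.143,0],[0,0,0,0,0,0.143,0],[0,0,0,0,0,0.143,0],[0,0,0,0,0,0.143,0],[0,0,0,0,0,0.143,0],[0,0,0,0,0,0.143,0],[0,0,0,0,0,0.143,0],[0,0,0,0,0,0.143,0],[0,0,0,0,0,0.141,0],[0,0,0,0,0,0,0],[0,0,0,0,0,0,0]]}}

```text
clock: 16.55
tool_pos: [0.5686, 0.3805, 0.0995]
eef_rot: [0.408, 0.904, 0.048, -0.115]
contact_force: [0.5, 0.8, -0.5]
opening: 1.003
finger_force: 0.0
```

```bash
python3 st.py;python3 - <<'E'
from h import *
p,d=r.snapshot("top");K,P,_=cal("top");v,u=np.mgrid[:420,:560];cv2.imwrite("pics/t6.png",p)
X=np.stack([(u-K[0,2])/K[0,0]*d,-(v-K[1,2])/K[1,1]*d,-d],-1)@P[:3,:3].T+P[:3,3];Z=X[...,2]
m=(Z>.065)&(Z<.09)&(abs(X[...,0]-.567)<.035)&(abs(X[...,1]-.38)<.035)
print("knob",m.sum())
E
```

```text
t 16.55 pos [568.6 380.5  99.5] F [ 0.5  0.8 -0.5] M [-0.262 -0.198 -0.003] open 1.003 ff 0.0 q [-0.41  0.98 -0.26  1.41 -0.04  0.82  0.18]
closing yaw 41.46 toolx [-0.64   0.727  0.248] z [-0.169  0.181 -0.969]
knob 102
```

Call:
{"fn": "step_arm", "kwargs": {"series": [[-2,1,-22,0,0,0,0.4],[-1,0.3,-22,0,0,0,0.6],[0,0,0,0,0,0,1],[0,0,0,0,0,0,1],[0,0,0,0,0,0,1],[0,0,0,0,0,0,1],[0,0,0,0,0,0,1],[0,0,0,0,0,0,1],[0,0,0,0,0,0,1],[0,0,0,0,0,0,1],[0,0,0,0,0,0,1],[0,0,0,0,0,0,1],[0,0,0,0,0,0,1]], "force": 40}}

```text
clock: 17.9
tool_pos: [0.566, 0.3822, 0.0559]
eef_rot: [0.407, 0.905, 0.049, -0.115]
contact_force: [0.9, 0.5, -0.6]
opening: 0.132
finger_force: 40.4
```

```bash
python3 st.py
```

```text
t 17.9 pos [566.  382.2  55.9] F [ 0.9  0.5 -0.6] M [-0.048 -0.411 -0.027] open 0.132 ff 40.4 q [-0.42  1.03 -0.26  1.43 -0.03  0.74  0.19]
closing yaw 41.63 toolx [-0.643  0.725  0.247] z [-0.168  0.181 -0.969]
```

Call:
{"fn": "step_arm", "kwargs": {"series": [[0.15,0.1,0,0,0,-0.07,1],[0.15,0.1,0,0,0,-0.07,1],[0.15,0.1,0,0,0,-0.07,1],[0.2,0.1,0,0,0,-0.07,1],[0.2,0.1,0,0,0,-0.07,1],[0.2,0.1,0,0,0,-0.07,1],[0.2,0,0,0,0,-0.07,1],[0.2,0,0,0,0,-0.07,1],[0.2,0,0,0,0,-0.07,1],[0.2,0,0,0,0,-0.07,1],[0,0,0,0,0,0,1]]}}

```text
clock: 19.0
tool_pos: [0.5675, 0.3828, 0.0559]
eef_rot: [0.692, 0.711, 0.085, -0.091]
contact_force: [0.9, 1.4, 0.0]
opening: 0.135
finger_force: 40.4
```

```bash
python3 st.py
```

```text
t 19.0 pos [567.5 382.8  55.9] F [0.9 1.4 0. ] M [-0.163 -0.235 -0.01 ] open 0.135 ff 40.4 q [-0.5   0.97 -0.11  1.62 -0.29  0.45 -0.28]
closing yaw 1.54 toolx [-0.025  0.969  0.247] z [-0.012  0.247 -0.969]
```

Call:
{"fn": "step_arm", "kwargs": {"series": [[0.2,0,0,0,0,-0.07,1],[0.2,0,0,0,0,-0.07,1],[0.2,0,0,0,0,-0.07,1],[0.2,-0.1,0,0,0,-0.07,1],[0.2,-0.1,0,0,0,-0.07,1]]}}

```text
clock: 19.5
tool_pos: [0.5683, 0.3827, 0.0559]
eef_rot: [0.806, 0.579, 0.099, -0.076]
contact_force: [0.1, 1.1, 1.3]
opening: 0.132
finger_force: 40.4
```

```bash
echo 'print("jt",np.round(s["joint_torque"],3))'>>st.py; python3 st.py; python3 - <<'E'
from h import *
for n in("top","scene"):
    p,d=r.snapshot(n);cv2.imwrite(f"pics/{n}7.png",p);np.save(f"pics/{n}7.npy",d)
t=cv2.imread("pics/scene7.png");a=cv2.resize(t[190:320,180:330],None,fx=4,fy=4,interpolation=cv2.INTER_CUBIC);cv2.imwrite("pics/c7.png",a)
E
```

```text
t 19.5 pos [568.3 382.7  55.9] F [0.1 1.1 1.3] M [-0.193  0.054  0.093] open 0.132 ff 40.4 q [-0.57  0.95 -0.02  1.69 -0.44  0.33 -0.51]
closing yaw -18.55 toolx [0.31  0.918 0.248] z [ 0.073  0.237 -0.969]
jt [ 1.3230e+00 -5.7159e+01  6.5700e-01 -1.0101e+01 -4.9000e-02 -1.5500e-01
  3.4700e-01]
```

View pics/c7.png

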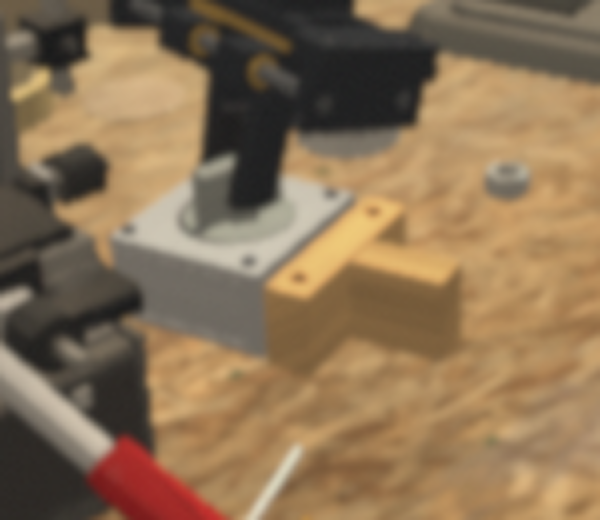

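The stop is being drawn in; the gap at crop (330,240) is nearly shut. I'll use repeated readings to average the torque.

```bash
cat > av.py <<'E'
from h import *
M=[];J=[];F=[]
for i in range(7):
    s=r.get_state();M.append(s["moment"]);J.append(s["joint_torque"][6]);F.append(s["contact_force"])
    if i<6:r.snapshot("top")
Rm=R.from_quat(s["eef_rot"]).as_matrix();y=Rm[:,1];M=np.array(M)
print("t",round(s["clock"],2),"Mz",M[:,2].mean().round(3),"sd",M[:,2].std().round(3),"M",M.mean(0).round(3),"M.toolz",(M@Rm[:,2]).mean().round(3),"jt7",np.mean(J).round(3),np.std(J).round(3),"F",np.mean(F,0).round(1),"pos",(np.array(s["tool_pos"])*1000).round(1),"yaw",((np.degrees(np.arctan2(y[1],y[0]))+90)%180-90).round(2),"open",round(s["opening"],3),"q6",round(s["q"][5],2))
E
python3 av.py
```

```text
t 19.9 Mz 0.111 sd 0.044 M [-0.157  0.093  0.111] M.toolz -0.097 jt7 -0.17 0.112 F [-0.7  0.5  2. ] pos [568.3 382.7  55.9] yaw -18.45 open 0.135 q6 0.33
```

Call:
{"fn": "step_arm", "kwargs": {"series": [[0.1,0,0,0,0,-0.05,1],[0.1,-0.1,0,0,0,-0.05,1],[0.1,0,0,0,0,-0.05,1],[0,0,0,0,0,0,1]]}}

```text
clock: 20.3
tool_pos: [0.5686, 0.3826, 0.0558]
eef_rot: [0.846, 0.518, 0.105, -0.068]
contact_force: [-0.9, -0.1, 2.7]
opening: 0.134
finger_force: 40.4
```

```bash
python3 av.py
```

```text
t 20.6 Mz 0.131 sd 0.032 M [-0.075  0.255  0.131] M.toolz -0.078 jt7 -0.164 0.081 F [-0.6  0.5  3.4] pos [568.6 382.6  55.8] yaw -27.07 open 0.127 q6 0.3
```

Call:
{"fn": "step_arm", "kwargs": {"series": [[0.1,-0.1,0,0,0,-0.04,1],[0.1,0,0,0,0,-0.04,1],[0.1,-0.1,0,0,0,-0.04,1],[0,0,0,0,0,0,1]]}}

```text
clock: 21.0
tool_pos: [0.5689, 0.3824, 0.0558]
eef_rot: [0.876, 0.465, 0.109, -0.061]
contact_force: [-1.8, 1.4, 4.0]
opening: 0.131
finger_force: 40.4
```

```bash
python3 av.py
```

```text
t 21.3 Mz 0.204 sd 0.026 M [0.085 0.467 0.204] M.toolz -0.089 jt7 -0.152 0.065 F [-2.3  1.1  4.8] pos [568.9 382.4  55.8] yaw -33.97 open 0.134 q6 0.27
```

Call:
{"fn": "step_arm", "kwargs": {"series": [[0.1,-0.1,0,0,0,-0.04,1],[0.1,-0.1,0,0,0,-0.04,1],[0.1,-0.1,0,0,0,-0.04,1],[0,0,0,0,0,0,1]]}}

```text
clock: 21.7
tool_pos: [0.5691, 0.3822, 0.0558]
eef_rot: [0.903, 0.412, 0.112, -0.055]
contact_force: [-2.8, 0.8, 5.1]
opening: 0.128
finger_force: 40.4
```

```bash
python3 av.py
```

```text
t 22.0 Mz 0.253 sd 0.024 M [0.17  0.541 0.253] M.toolz -0.115 jt7 -0.157 0.055 F [-2.7  1.6  5.3] pos [569.2 382.2  55.8] yaw -40.85 open 0.134 q6 0.25
```

```bash
cat >> av.py <<'E'
th=np.arctan2(y[1],y[0]); th=(th+np.pi/2)%np.pi-np.pi/2
f=np.mean(F,0);res=M.mean(0)-.32*np.array([-np.cos(th),-np.sin(th),0])-np.cross(.165*Rm[:,2],f)
print("contact moment",res.round(3),"TORQUE est",res[2].round(3))
E
sed -i 's/range(7)/range(11)/;s/i<6/i<10/' av.py
```

Call:
{"fn": "step_arm", "kwargs": {"series": [[0.1,-0.1,-0.3,0,0,-0.04,1],[0.1,-0.1,-0.3,0,0,-0.04,1],[0.1,-0.1,0,0,0,-0.04,1],[0.1,-0.1,0,0,0,-0.04,1],[0,0,0,0,0,0,1]]}}

```text
clock: 22.5
tool_pos: [0.5694, 0.382, 0.0558]
eef_rot: [0.933, 0.339, 0.116, -0.046]
contact_force: [-5.1, 0.6, 9.1]
opening: 0.133
finger_force: 40.4
```

```bash
python3 av.py
```

```text
t 23.0 Mz 0.27 sd 0.037 M [0.162 0.783 0.27 ] M.toolz -0.103 jt7 -0.137 0.048 F [-4.5  0.8  9.5] pos [569.4 382.   55.8] yaw -50.01 open 0.133 q6 0.24
contact moment [-0.02   0.107  0.123] TORQUE est 0.123
```

Call:
{"fn": "step_arm", "kwargs": {"series": [[0,0,0,0,0,0,0.5],[0,0,0,0,0,0,0],[0,0,0,0,0,0,0],[0,0,0,0,0,0,0],[0,0,20,0,0,0,0],[0,0,25,0,0,0,0],[0,0,0,0,0,0.138,0],[0,0,0,0,0,0.138,0],[0,0,0,0,0,0.138,0],[0,0,0,0,0,0.138,0],[0,0,0,0,0,0.138,0],[0,0,0,0,0,0.138,0],[0,0,0,0,0,0.138,0],[0,0,0,0,0,0.138,0],[0,0,0,0,0,0.138,0],[0,0,0,0,0,0.138,0],[0,0,0,0,0,0.138,0],[0,0,0,0,0,0.138,0],[0,0,0,0,0,0,0],[0,0,0,0,0,0,0]]}}

```text
clock: 25.0
tool_pos: [0.5697, 0.3811, 0.0997]
eef_rot: [0.383, 0.915, 0.045, -0.116]
contact_force: [0.3, -0.3, -0.3]
opening: 1.0
finger_force: 0.0
```

```bash
python3 av.py; python3 - <<'E'
from h import *
p,d=r.snapshot("top");K,P,_=cal("top");v,u=np.mgrid[:420,:560]
X=np.stack([(u-K[0,2])/K[0,0]*d,-(v-K[1,2])/K[1,1]*d,-d],-1)@P[:3,:3].T+P[:3,3];Z=X[...,2]
u0,v0=pix("top",[.567,.38,.07])[0].astype(int)
a=cv2.resize(p[v0-50:v0+70,u0-60:u0+60],None,fx=5,fy=5,interpolation=cv2.INTER_CUBIC);cv2.imwrite("pics/c8.png",a);print(u0,v0)
E
```

```text
t 25.5 Mz 0.008 sd 0.039 M [-0.219 -0.158  0.008] M.toolz 0.004 jt7 -0.005 0.018 F [-0.1  0.   0.1] pos [569.8 381.4 100.2] yaw 44.84 open 1.003 q6 0.85
contact moment [0.003 0.05  0.006] TORQUE est 0.006
214 230
```

View pics/c8.png

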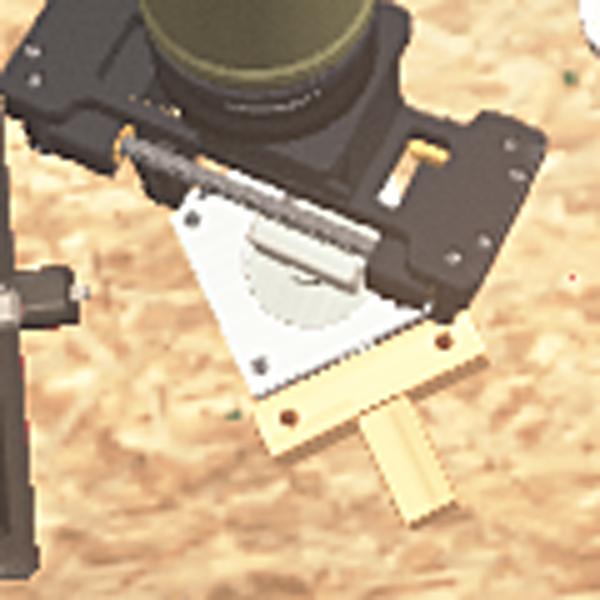

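The stop is nearly home, with the wing (crop (305,255)) parallel to the hand. Regrip along the wing.

Call:
{"fn": "step_arm", "kwargs": {"series": [[-3,0.3,-20,0,0,0,0],[-1,0,-24,0,0,0,0],[0,0,0,0,0,0,0.3],[0,0,0,0,0,0,1],[0,0,0,0,0,0,1],[0,0,0,0,0,0,1],[0,0,0,0,0,0,1],[0,0,0,0,0,0,1],[0,0,0,0,0,0,1],[0,0,0,0,0,0,1]], "force": 50}}

```text
clock: 26.55
tool_pos: [0.5662, 0.3819, 0.057]
eef_rot: [0.381, 0.916, 0.045, -0.116]
contact_force: [-0.2, -0.9, 6.5]
opening: 0.538
finger_force: 50.0
```

```bash
python3 av.py
```

```text
t 27.05 Mz 0.079 sd 0.026 M [-0.251  0.14   0.079] M.toolz -0.008 jt7 -0.016 0.0 F [-0.6 -1.4  6. ] pos [566.2 381.9  57. ] yaw 44.84 open 0.539 q6 0.77
contact moment [0.025 0.092 0.021] TORQUE est 0.021
```

Call:
{"fn": "step_arm", "kwargs": {"series": [[0.15,0.1,0,0,0,-0.05,1],[0.1,0.1,0,0,0,-0.05,1],[0.1,0.1,0,0,0,-0.05,1],[0,0,0,0,0,0,1]]}}

```text
clock: 27.45
tool_pos: [0.5664, 0.3821, 0.057]
eef_rot: [0.449, 0.885, 0.054, -0.112]
contact_force: [-0.1, -1.4, 5.2]
opening: 0.536
finger_force: 50.0
```

```bash
python3 av.py
```

```text
t 27.95 Mz 0.212 sd 0.024 M [-0.308  0.187  0.212] M.toolz -0.122 jt7 -0.151 0.056 F [-0.7 -1.5  6. ] pos [566.4 382.1  57. ] yaw 36.28 open 0.538 q6 0.71
contact moment [0.004 0.124 0.152] TORQUE est 0.152
```

Call:
{"fn": "step_arm", "kwargs": {"series": [[0.1,0.05,0.3,0,0,-0.04,1],[0.1,0.05,0,0,0,-0.04,1],[0,0,0,0,0,0,1]]}}

```text
clock: 28.25
tool_pos: [0.5665, 0.3821, 0.057]
eef_rot: [0.484, 0.866, 0.058, -0.11]
contact_force: [-0.6, -1.8, 4.7]
opening: 0.541
finger_force: 50.0
```

```bash
python3 av.py
```

```text
t 28.75 Mz 0.203 sd 0.026 M [-0.312  0.176  0.203] M.toolz -0.118 jt7 -0.158 0.052 F [-0.8 -2.   6.4] pos [566.5 382.2  57. ] yaw 31.7 open 0.542 q6 0.67
contact moment [0.059 0.079 0.133] TORQUE est 0.133
```

Call:
{"fn": "step_arm", "kwargs": {"series": [[0.1,0.05,0.3,0,0,-0.04,1],[0.1,0.05,0,0,0,-0.04,1],[0,0,0,0,0,0,1]]}}

```text
clock: 29.05
tool_pos: [0.5667, 0.3822, 0.057]
eef_rot: [0.518, 0.846, 0.063, -0.108]
contact_force: [-0.1, -1.5, 5.4]
opening: 0.539
finger_force: 50.0
```

```bash
python3 av.py
```

```text
t 29.55 Mz 0.183 sd 0.034 M [-0.303  0.117  0.183] M.toolz -0.116 jt7 -0.155 0.051 F [-0.8 -2.1  5.8] pos [566.7 382.3  57. ] yaw 27.12 open 0.538 q6 0.64
contact moment [0.107 0.02  0.113] TORQUE est 0.113
```

Call:
{"fn": "step_arm", "kwargs": {"series": [[0.1,0.05,0.3,0,0,-0.05,1],[0.2,0.05,0,0,0,-0.05,1],[0,0,0,0,0,0,1]]}}

```text
clock: 29.85
tool_pos: [0.5668, 0.3823, 0.057]
eef_rot: [0.56, 0.819, 0.068, -0.104]
contact_force: [0.8, -1.1, 3.5]
opening: 0.54
finger_force: 50.0
```

```bash
python3 av.py
```

```text
t 30.35 Mz 0.182 sd 0.03 M [-0.316  0.045  0.182] M.toolz -0.136 jt7 -0.177 0.066 F [-0.6 -1.6  4.1] pos [566.8 382.3  57. ] yaw 21.37 open 0.539 q6 0.6
contact moment [ 0.092 -0.001  0.133] TORQUE est 0.133
```

Call:
{"fn": "step_arm", "kwargs": {"series": [[0.1,0.05,0.3,0,0,-0.05,1],[0.2,0,0,0,0,-0.05,1],[0,0,0,0,0,0,1]]}}

```text
clock: 30.65
tool_pos: [0.567, 0.3824, 0.0571]
eef_rot: [0.6, 0.79, 0.073, -0.101]
contact_force: [-0.8, 0.4, 2.1]
opening: 0.54
finger_force: 50.0
```

```bash
python3 av.py
```

```text
t 31.15 Mz 0.141 sd 0.031 M [-0.3   -0.151  0.141] M.toolz -0.151 jt7 -0.202 0.064 F [-0.4 -0.5  0.6] pos [567.  382.4  57.1] yaw 15.64 open 0.534 q6 0.55
contact moment [ 0.061 -0.142  0.118] TORQUE est 0.118
```

Call:
{"fn": "step_arm", "kwargs": {"series": [[0.15,0.05,0,0,0,-0.05,1],[0.2,0,0,0,0,-0.05,1],[0,0,0,0,0,0,1]]}}

```text
clock: 31.45
tool_pos: [0.5672, 0.3824, 0.0571]
eef_rot: [0.639, 0.759, 0.078, -0.097]
contact_force: [-0.4, -0.8, -1.1]
opening: 0.538
finger_force: 50.0
```

```bash
sed -i 's/^    s=r.get_state();M.append/    s=r.get_state()\n    if i>2: M.append/;' av.py; python3 av.py
```

```text
t 31.95 Mz 0.17 sd 0.027 M [-0.349 -0.091  0.17 ] M.toolz -0.17 jt7 -0.17 0.001 F [-0.8  0.1 -2.2] pos [567.3 382.4  57.1] yaw 9.91 open 0.539 q6 0.51
contact moment [ 0.047 -0.142  0.14 ] TORQUE est 0.14
```

Call:
{"fn": "step_arm", "kwargs": {"series": [[0.15,0,0,0,0,-0.04,1],[0.1,0,0,0,0,-0.04,1],[0,0,0,0,0,0,1]]}}

```text
clock: 32.25
tool_pos: [0.5674, 0.3824, 0.0572]
eef_rot: [0.669, 0.733, 0.082, -0.094]
contact_force: [0.3, 0.1, -4.6]
opening: 0.539
finger_force: 50.0
```

```bash
python3 av.py
```

```text
t 32.75 Mz 0.177 sd 0.032 M [-0.427  0.052  0.177] M.toolz -0.146 jt7 -0.17 0.002 F [-1.2  0.2 -4. ] pos [567.4 382.4  57.1] yaw 5.33 open 0.54 q6 0.48
contact moment [ 0.015 -0.096  0.128] TORQUE est 0.128
```

Call:
{"fn": "step_arm", "kwargs": {"series": [[0.15,0,-0.3,0,0,-0.04,1],[0.1,0,0,0,0,-0.04,1],[0,0,0,0,0,0,1]]}}

```text
clock: 33.05
tool_pos: [0.5676, 0.3824, 0.0571]
eef_rot: [0.698, 0.705, 0.085, -0.091]
contact_force: [-2.0, 0.6, -2.7]
opening: 0.534
finger_force: 50.0
```

```bash
python3 av.py
```

```text
t 33.55 Mz 0.308 sd 0.031 M [-0.489  0.653  0.308] M.toolz -0.132 jt7 -0.17 0.003 F [-3.9 -0.9 -0.7] pos [567.6 382.4  57.1] yaw 0.75 open 0.537 q6 0.45
contact moment [-0.     0.041  0.149] TORQUE est 0.149
```

Call:
{"fn": "step_arm", "kwargs": {"series": [[0.15,0,-0.3,0,0,-0.04,1],[0.1,0,0,0,0,-0.04,1],[0,0,0,0,0,0,1]]}}

```text
clock: 33.85
tool_pos: [0.5678, 0.3824, 0.0571]
eef_rot: [0.725, 0.677, 0.089, -0.087]
contact_force: [-4.6, -1.8, 2.5]
opening: 0.542
finger_force: 50.0
```

```bash
python3 av.py
```

```text
t 34.35 Mz 0.405 sd 0.027 M [-0.568  1.027  0.405] M.toolz -0.144 jt7 -0.161 0.0 F [-5.4 -1.7  3.2] pos [567.8 382.5  57. ] yaw -3.81 open 0.537 q6 0.42
contact moment [-0.105  0.148  0.187] TORQUE est 0.187
```

Call:
{"fn": "step_arm", "kwargs": {"series": [[0.15,0,-0.2,0,0,-0.04,1],[0.1,0,0,0,0,-0.04,1],[0,0,0,0,0,0,1]]}}

```text
clock: 34.65
tool_pos: [0.5679, 0.3825, 0.057]
eef_rot: [0.752, 0.648, 0.092, -0.084]
contact_force: [-5.6, -1.8, 4.7]
opening: 0.539
finger_force: 50.0
```

```bash
python3 av.py
```

```text
t 35.15 Mz 0.413 sd 0.034 M [-0.564  1.134  0.413] M.toolz -0.138 jt7 -0.148 0.0 F [-5.9 -2.6  4.4] pos [568.  382.5  57.1] yaw -8.39 open 0.538 q6 0.4
contact moment [-0.012  0.17   0.188] TORQUE est 0.188
```

Call:
{"fn": "step_arm", "kwargs": {"series": [[-0.4,0,0,0,0,-0.04,1],[-0.2,0,0,0,0,-0.04,1],[0,0,0,0,0,0,1]]}}

```text
clock: 35.45
tool_pos: [0.568, 0.3825, 0.0571]
eef_rot: [0.777, 0.617, 0.096, -0.08]
contact_force: [-4.5, -2.1, 4.2]
opening: 0.538
finger_force: 50.0
```

```bash
python3 av.py
```

```text
t 35.95 Mz 0.364 sd 0.015 M [-0.559  1.006  0.364] M.toolz -0.136 jt7 -0.135 0.001 F [-4.8 -2.3  5.2] pos [568.1 382.4  57. ] yaw -12.96 open 0.536 q6 0.37
contact moment [-0.082  0.203  0.189] TORQUE est 0.189
```

Call:
{"fn": "step_arm", "kwargs": {"series": [[0,0,0,0,0,-0.04,1],[0.1,0,0,0,0,-0.04,1],[0,0,0,0,0,0,1]]}}

```text
clock: 36.25
tool_pos: [0.5682, 0.3824, 0.057]
eef_rot: [0.801, 0.586, 0.099, -0.076]
contact_force: [-4.3, -2.7, 4.0]
opening: 0.539
finger_force: 50.0
```

```bash
python3 av.py
```

```text
t 36.75 Mz 0.338 sd 0.03 M [-0.609  1.015  0.338] M.toolz -0.128 jt7 -0.15 0.0 F [-4.9 -2.7  4.9] pos [568.2 382.4  57. ] yaw -17.54 open 0.542 q6 0.34
contact moment [-0.07   0.185  0.175] TORQUE est 0.175
```

Call:
{"fn": "step_arm", "kwargs": {"series": [[-1,-0.5,0.3,0,0,-0.04,1],[-1,-0.5,0.3,0,0,-0.04,1],[0,0,0,0,0,0,1]]}}

```text
clock: 37.05
tool_pos: [0.5681, 0.3822, 0.0572]
eef_rot: [0.824, 0.553, 0.104, -0.071]
contact_force: [4.3, 3.1, -8.4]
opening: 0.54
finger_force: 50.0
```

```bash
python3 av.py
```

```text
t 37.55 Mz -0.004 sd 0.03 M [ 0.018 -0.416 -0.004] M.toolz -0.091 jt7 -0.104 0.0 F [ 4.   3.2 -7.7] pos [568.1 382.2  57.2] yaw -22.21 open 0.538 q6 0.31
contact moment [ 0.089 -0.011  0.101] TORQUE est 0.101
```

Call:
{"fn": "step_arm", "kwargs": {"series": [[-0.5,-0.5,0.2,0,0,-0.04,1],[-0.5,-0.5,0,0,0,-0.04,1],[0,0,0,0,0,0,1]]}}

```text
clock: 37.85
tool_pos: [0.5681, 0.3821, 0.0572]
eef_rot: [0.845, 0.519, 0.108, -0.067]
contact_force: [7.3, 6.7, -13.5]
opening: 0.538
finger_force: 50.0
```

```bash
python3 av.py
```

```text
Traceback (most recent call last):
  File "av.py", line 6, in <module>
    if i<10:r.snapshot("top")
            ~~~~~~~~~~^^^^^^^
ValueError: 200 camera calls are used up
```

```bash
sed -i 's/range(11)/range(1)/;s/if i>2: M.append/M.append/;s/    if i<10:r.snapshot("top")//' av.py; python3 av.py
```

```text
t 38.0 Mz -0.106 sd 0.0 M [ 0.333 -0.837 -0.106] M.toolz -0.049 jt7 -0.074 0.0 F [  7.1   6.4 -12.8] pos [568.1 382.1  57.2] yaw -26.81 open 0.539 q6 0.29
contact moment [ 0.077 -0.091  0.039] TORQUE est 0.039
```

Call:
{"fn": "step_arm", "kwargs": {"series": [[0.8,0.7,-0.3,0,0,0,1],[0.7,0.6,-0.3,0,0,0,1],[0,0,0,0,0,0,1],[0,0,0,0,0,0,1]]}}

```text
clock: 38.4
tool_pos: [0.5682, 0.3821, 0.0571]
eef_rot: [0.845, 0.52, 0.106, -0.067]
contact_force: [4.6, 3.6, -6.0]
opening: 0.54
finger_force: 50.0
```

```bash
python3 av.py
```

```text
t 38.4 Mz -0.08 sd 0.0 M [ 0.05  -0.682 -0.08 ] M.toolz -0.07 jt7 -0.111 0.0 F [ 4.6  3.6 -6. ] pos [568.2 382.1  57.1] yaw -26.81 open 0.54 q6 0.29
contact moment [-0.012 -0.197  0.026] TORQUE est 0.026
```

Call:
{"fn": "step_arm", "kwargs": {"series": [[0.6,0.5,-0.2,0,0,0,1],[0.5,0.4,-0.2,0,0,0,1],[0,0,0,0,0,0,1],[0,0,0,0,0,0,1]]}}

```text
clock: 38.8
tool_pos: [0.5683, 0.3823, 0.057]
eef_rot: [0.845, 0.52, 0.105, -0.068]
contact_force: [2.6, -0.7, 3.7]
opening: 0.539
finger_force: 50.0
```

```bash
python3 av.py
```

```text
t 38.8 Mz 0.015 sd 0.0 M [-0.378 -0.358  0.015] M.toolz -0.135 jt7 -0.14 0.0 F [ 2.6 -0.7  3.7] pos [568.3 382.3  57. ] yaw -26.8 open 0.539 q6 0.3
contact moment [-0.119 -0.025  0.122] TORQUE est 0.122
```

Call:
{"fn": "step_arm", "kwargs": {"series": [[0,0,0,0,0,-0.04,1],[0,0,0,0,0,-0.04,1],[0,0,0,0,0,0,1],[0,0,0,0,0,0,1]]}}

```text
clock: 39.2
tool_pos: [0.5684, 0.3822, 0.057]
eef_rot: [0.866, 0.485, 0.108, -0.063]
contact_force: [2.4, -1.2, 5.1]
opening: 0.537
finger_force: 50.0
```

```bash
python3 av.py
```

```text
t 39.2 Mz 0.054 sd 0.0 M [-0.511 -0.377  0.054] M.toolz -0.197 jt7 -0.177 0.0 F [ 2.4 -1.2  5.1] pos [568.4 382.2  57. ] yaw -31.49 open 0.537 q6 0.28
contact moment [-0.226 -0.05   0.164] TORQUE est 0.164
```

Call:
{"fn": "step_arm", "kwargs": {"series": [[-0.2,0.1,0.1,0,0,-0.03,1],[0,0,0.1,0,0,-0.03,1],[0,0,0,0,0,0,1],[0,0,0,0,0,0,1]]}}

```text
clock: 39.6
tool_pos: [0.5684, 0.3821, 0.057]
eef_rot: [0.88, 0.459, 0.11, -0.06]
contact_force: [2.9, -3.2, 5.7]
opening: 0.542
finger_force: 50.0
```

```bash
python3 av.py
```

```text
t 39.6 Mz -0.036 sd 0.0 M [-0.647 -0.658 -0.036] M.toolz -0.19 jt7 -0.21 0.0 F [ 2.9 -3.2  5.7] pos [568.4 382.1  57. ] yaw -34.92 open 0.542 q6 0.27
contact moment [-0.069 -0.242  0.136] TORQUE est 0.136
```

Call:
{"fn": "step_arm", "kwargs": {"series": [[0,0,0.1,0,0,-0.03,1],[0,0,0,0,0,-0.03,1],[0,0,0,0,0,0,1],[0,0,0,0,0,0,1]]}}

```text
clock: 40.0
tool_pos: [0.5685, 0.3821, 0.057]
eef_rot: [0.893, 0.432, 0.112, -0.056]
contact_force: [3.4, -3.0, 5.1]
opening: 0.539
finger_force: 50.0
```

```bash
python3 av.py
```

```text
t 40.0 Mz -0.009 sd 0.0 M [-0.7   -0.701 -0.009] M.toolz -0.235 jt7 -0.247 0.0 F [ 3.4 -3.   5.1] pos [568.5 382.1  57. ] yaw -38.37 open 0.539 q6 0.26
contact moment [-0.144 -0.229  0.175] TORQUE est 0.175
```

Call:
{"fn": "step_arm", "kwargs": {"series": [[0,0,0,0,0,0,0.3],[0,0,0,0,0,0,0.3],[0,0,0,0,0,0.05,0.3],[0,0,0,0,0,0.05,0.3],[0,0,0,0,0,0,0.3]]}}

```text
clock: 40.5
tool_pos: [0.5656, 0.3829, 0.0556]
eef_rot: [0.87, 0.477, 0.106, -0.064]
contact_force: [-0.4, -0.2, 0.0]
opening: 0.701
finger_force: 0.0
```

```bash
python3 av.py
```

```text
t 40.5 Mz 0.001 sd 0.0 M [-0.293  0.25   0.001] M.toolz 0.015 jt7 0.24 0.0 F [-0.4 -0.2  0. ] pos [565.6 382.9  55.6] yaw -32.49 open 0.701 q6 0.28
contact moment [-0.     0.02  -0.009] TORQUE est -0.009
```

Call:
{"fn": "step_arm", "kwargs": {"series": [[1.5,-0.4,0.8,0,0,0,0.4],[1.4,-0.4,0.6,0,0,0,0.4],[0,0,0,0,0,0,0.4],[0,0,0,0,0,0,1],[0,0,0,0,0,0,1],[0,0,0,0,0,0,1],[0,0,0,0,0,0,1],[0,0,0,0,0,0,1]]}}

```text
clock: 41.3
tool_pos: [0.5691, 0.3828, 0.058]
eef_rot: [0.87, 0.477, 0.107, -0.063]
contact_force: [-3.9, 3.4, 2.6]
opening: 0.539
finger_force: 50.0
```

```bash
python3 av.py
```

```text
t 41.3 Mz 0.267 sd 0.0 M [0.322 1.041 0.267] M.toolz 0.004 jt7 -0.011 0.0 F [-3.9  3.4  2.6] pos [569.1 382.8  58. ] yaw -32.42 open 0.539 q6 0.29
contact moment [-0.035  0.303  0.061] TORQUE est 0.061
```

Call:
{"fn": "step_arm", "kwargs": {"series": [[0,0,0,0,0,-0.05,1],[0,0,0,0,0,-0.05,1],[0,0,0,0,0,0,1],[0,0,0,0,0,0,1]]}}

```text
clock: 41.7
tool_pos: [0.5693, 0.3827, 0.058]
eef_rot: [0.892, 0.434, 0.11, -0.058]
contact_force: [-5.4, 2.6, 2.7]
opening: 0.542
finger_force: 50.0
```

```bash
python3 av.py
```

```text
t 41.7 Mz 0.392 sd 0.0 M [0.42  1.216 0.392] M.toolz -0.077 jt7 -0.125 0.0 F [-5.4  2.6  2.7] pos [569.3 382.7  58. ] yaw -38.09 open 0.542 q6 0.27
contact moment [0.171 0.218 0.152] TORQUE est 0.152
```

Call:
{"fn": "step_arm", "kwargs": {"series": [[-0.3,-0.3,-0.1,0,0,-0.03,1],[-0.3,-0.2,0,0,0,-0.03,1],[0,0,0,0,0,0,1],[0,0,0,0,0,0,1]]}}

```text
clock: 42.1
tool_pos: [0.5694, 0.3825, 0.058]
eef_rot: [0.905, 0.407, 0.112, -0.055]
contact_force: [-2.8, 4.8, 0.4]
opening: 0.54
finger_force: 50.0
```

```bash
python3 av.py
```

```text
t 42.1 Mz 0.494 sd 0.0 M [0.746 1.025 0.494] M.toolz -0.165 jt7 -0.176 0.0 F [-2.8  4.8  0.4] pos [569.4 382.5  58. ] yaw -41.52 open 0.54 q6 0.26
contact moment [0.206 0.375 0.28 ] TORQUE est 0.28
```

Call:
{"fn": "step_arm", "kwargs": {"series": [[-0.2,-0.1,0,0,0,-0.03,1],[-0.1,-0.1,0,0,0,-0.03,1],[0,0,0,0,0,0,1],[0,0,0,0,0,0,1]]}}

```text
clock: 42.5
tool_pos: [0.5694, 0.3824, 0.058]
eef_rot: [0.917, 0.38, 0.114, -0.051]
contact_force: [-1.7, 4.9, -0.6]
opening: 0.541
finger_force: 50.0
```

```bash
python3 av.py
```

```text
t 42.5 Mz 0.517 sd 0.0 M [0.954 0.884 0.517] M.toolz -0.179 jt7 -0.193 0.0 F [-1.7  4.9 -0.6] pos [569.4 382.4  58. ] yaw -44.95 open 0.541 q6 0.26
contact moment [0.407 0.369 0.327] TORQUE est 0.327
```

```bash
cat > fit.py <<'E'
import numpy as np
D=[(-40.85,(.17,.541,.253),(-2.7,1.6,5.3)),(-50,(.162,.783,.27),(-4.5,.8,9.5)),(36.28,(-.308,.187,.212),(-.7,-1.5,6)),(31.7,(-.312,.176,.203),(-.8,-2,6.4)),(27.1,(-.303,.117,.183),(-.8,-2.1,5.8)),(21.4,(-.316,.045,.182),(-.6,-1.6,4.1)),(15.6,(-.3,-.151,.141),(-.4,-.5,.6)),(9.9,(-.349,-.091,.17),(-.8,.1,-2.2)),(5.3,(-.427,.052,.177),(-1.2,.2,-4)),(.75,(-.489,.653,.308),(-3.9,-.9,-.7)),(-3.8,(-.568,1.027,.405),(-5.4,-1.7,3.2)),(-8.4,(-.564,1.134,.413),(-5.9,-2.6,4.4)),(-13,(-.559,1.006,.364),(-4.8,-2.3,5.2)),(-17.5,(-.609,1.015,.338),(-4.9,-2.7,4.9)),(-22.2,(.018,-.416,-.004),(4,3.2,-7.7)),(-26.8,(.333,-.837,-.106),(7.1,6.4,-12.8)),(-26.8,(.05,-.682,-.08),(4.6,3.6,-6)),(-26.8,(-.378,-.358,.015),(2.6,-.7,3.7)),(-31.5,(-.511,-.377,.054),(2.4,-1.2,5.1)),(-34.9,(-.647,-.658,-.036),(2.9,-3.2,5.7)),(-38.4,(-.7,-.701,-.009),(3.4,-3,5.1)),(-32.4,(.322,1.041,.267),(-3.9,3.4,2.6)),(-38.1,(.42,1.216,.392),(-5.4,2.6,2.7)),(-41.5,(.746,1.025,.494),(-2.8,4.8,.4)),(-45,(.954,.884,.517),(-1.7,4.9,-.6))]
A=[];b=[];V=[]
for th,M,F in D:
    t=np.radians(th);z=np.array([-np.sin(t)*.247,np.cos(t)*.247,-.969]);c=np.cross(z,F);B=np.array([-np.cos(t),-np.sin(t),0]);V.append((c,B,np.array(M)))
    for k in(0,1):A.append([c[k],B[k]]);b.append(M[k])
x,_,_,_=np.linalg.lstsq(np.array(A),np.array(b),rcond=None);print("L,B",x)
for (th,M,F),(c,B,m) in zip(D,V):
    q=m-x[0]*c-x[1]*B; print(th,"tau",q[2].round(3),"resid",q[:2].round(2),"knob",round(np.radians((94.8 if th in(-40.85,-50) else 184.8)-th),3))
E
python3 fit.py
```

```text
L,B [0.20448641 0.34889601]
-40.85 tau 0.097 resid [-0.09 -0.05] knob 2.368
-50 tau 0.093 resid [-0.08 -0.01] knob 2.527
36.28 tau 0.139 resid [0.03 0.08] knob 2.592
31.7 tau 0.116 resid [0.11 0.03] knob 2.672
27.1 tau 0.099 resid [ 0.16 -0.02] knob 2.752
21.4 tau 0.124 resid [ 0.13 -0.02] knob 2.852
15.6 tau 0.115 resid [ 0.11 -0.14] knob 2.953
9.9 tau 0.131 resid [ 0.08 -0.17] knob 3.053
5.3 tau 0.118 resid [ 0.08 -0.13] knob 3.133
0.75 tau 0.11 resid [ 0.07 -0.11] knob 3.212
-3.8 tau 0.139 resid [-0.04 -0.06] knob 3.292
-8.4 tau 0.137 resid [ 0.08 -0.05] knob 3.372
-13 tau 0.154 resid [-0.02  0.04] knob 3.452
-17.5 tau 0.143 resid [0.02 0.01] knob 3.531
-22.2 tau 0.122 resid [0.07 0.1 ] knob 3.613
-26.8 tau 0.068 resid [-0.05  0.12] knob 3.693
-26.8 tau 0.045 resid [-0.08 -0.06] knob 3.693
-26.8 tau 0.148 resid [-0.09  0.08] knob 3.693
-31.5 tau 0.189 resid [-0.2   0.05] knob 3.775
-34.9 tau 0.177 resid [ 0.04 -0.12] knob 3.834
-38.4 tau 0.22 resid [-0.03 -0.08] knob 3.896
-32.4 tau 0.009 resid [-0.17  0.15] knob 3.791
-38.1 tau 0.096 resid [0.07 0.01] knob 3.89
-41.5 tau 0.227 resid [0.04 0.25] knob 3.95
-45 tau 0.281 resid [0.25 0.28] knob 4.011
```

Call:
{"fn": "step_arm", "kwargs": {"series": [[-0.2,0.5,0,0,0,0,1],[-0.2,0.5,0,0,0,0,1],[0,0,0,0,0,0,1],[0,0,0,0,0,0,1]]}}

```text
clock: 42.9
tool_pos: [0.5694, 0.3824, 0.058]
eef_rot: [0.917, 0.379, 0.114, -0.05]
contact_force: [-1.2, 5.3, -0.9]
opening: 0.538
finger_force: 50.0
```

```bash
sed -i 's/\.165\*/.204*/;s/-\.32\*/-.349*/' av.py; python3 av.py
```

```text
t 42.9 Mz 0.416 sd 0.0 M [0.807 0.657 0.416] M.toolz -0.147 jt7 -0.173 0.0 F [-1.2  5.3 -0.9] pos [569.4 382.4  58. ] yaw -45.09 open 0.538 q6 0.26
contact moment [0.05  0.149 0.19 ] TORQUE est 0.19
```

Call:
{"fn": "step_arm", "kwargs": {"series": [[0,0,0,0,0,0,1]]}}

```text
clock: 43.0
tool_pos: [0.5694, 0.3824, 0.058]
eef_rot: [0.917, 0.379, 0.114, -0.05]
contact_force: [-1.1, 5.8, -0.7]
opening: 0.54
finger_force: 50.0
```

```bash
python3 av.py
```

```text
t 43.0 Mz 0.436 sd 0.0 M [0.837 0.724 0.436] M.toolz -0.149 jt7 -0.173 0.0 F [-1.1  5.8 -0.7] pos [569.4 382.4  58. ] yaw -45.1 open 0.54 q6 0.26
contact moment [-0.029  0.23   0.193] TORQUE est 0.193
```

Call:
{"fn": "step_arm", "kwargs": {"series": [[0,0,0,0,0,0,1]]}}

```text
clock: 43.1
tool_pos: [0.5694, 0.3824, 0.058]
eef_rot: [0.917, 0.379, 0.114, -0.05]
contact_force: [-0.8, 5.0, -1.4]
opening: 0.537
finger_force: 50.0
```

```bash
python3 av.py
```

```text
t 43.1 Mz 0.386 sd 0.0 M [0.815 0.565 0.386] M.toolz -0.133 jt7 -0.174 0.0 F [-0.8  5.  -1.4] pos [569.4 382.4  58. ] yaw -45.1 open 0.537 q6 0.26
contact moment [0.117 0.114 0.181] TORQUE est 0.181
```

Call:
{"fn": "step_arm", "kwargs": {"series": [[0,0.3,0,0,0,-0.03,1],[0,0.3,0,0,0,-0.03,1],[0,0,0,0,0,0,1],[0,0,0,0,0,0,1],[0,0,0,0,0,0,1]]}}

```text
clock: 43.6
tool_pos: [0.5695, 0.3823, 0.058]
eef_rot: [0.928, 0.351, 0.116, -0.047]
contact_force: [-0.2, 3.0, -1.4]
opening: 0.538
finger_force: 50.0
```

```bash
python3 av.py
```

```text
t 43.6 Mz 0.355 sd 0.0 M [0.427 0.411 0.355] M.toolz -0.198 jt7 -0.237 0.0 F [-0.2  3.  -1.4] pos [569.5 382.3  58. ] yaw -48.56 open 0.538 q6 0.25
contact moment [0.122 0.051 0.238] TORQUE est 0.238
```

Call:
{"fn": "step_arm", "kwargs": {"series": [[0,0,0,0,0,0,1]]}}

```text
clock: 43.7
tool_pos: [0.5695, 0.3823, 0.058]
eef_rot: [0.928, 0.351, 0.116, -0.047]
contact_force: [0.6, 3.5, -0.6]
opening: 0.536
finger_force: 50.0
```

```bash
python3 av.py
```

```text
t 43.7 Mz 0.382 sd 0.0 M [0.429 0.387 0.382] M.toolz -0.227 jt7 -0.241 0.0 F [ 0.6  3.5 -0.6] pos [569.5 382.3  58. ] yaw -48.57 open 0.536 q6 0.25
contact moment [-0.013  0.216  0.271] TORQUE est 0.271
```

Call:
{"fn": "step_arm", "kwargs": {"series": [[0,0.3,0,0,0,-0.025,1],[0,0.3,0,0,0,-0.025,1],[0,0,0,0,0,0,1],[0,0,0,0,0,0,1],[0,0,0,0,0,0,1]]}}

```text
clock: 44.2
tool_pos: [0.5695, 0.3824, 0.058]
eef_rot: [0.937, 0.327, 0.117, -0.043]
contact_force: [0.2, -2.6, 1.6]
opening: 0.539
finger_force: 50.0
```

```bash
python3 av.py
```

```text
t 44.2 Mz 0.17 sd 0.0 M [-0.415  0.272  0.17 ] M.toolz -0.201 jt7 -0.23 0.0 F [ 0.2 -2.6  1.6] pos [569.5 382.4  58. ] yaw -51.46 open 0.539 q6 0.25
contact moment [0.271 0.092 0.277] TORQUE est 0.277
```

Call:
{"fn": "step_arm", "kwargs": {"series": [[0,0,0,0,0,0,1]]}}

```text
clock: 44.3
tool_pos: [0.5695, 0.3824, 0.058]
eef_rot: [0.937, 0.327, 0.117, -0.043]
contact_force: [0.1, -2.7, 0.9]
opening: 0.539
finger_force: 50.0
```

```bash
python3 av.py
```

```text
t 44.3 Mz 0.181 sd 0.0 M [-0.455  0.247  0.181] M.toolz -0.223 jt7 -0.235 0.0 F [ 0.1 -2.7  0.9] pos [569.5 382.4  58. ] yaw -51.46 open 0.539 q6 0.25
contact moment [0.272 0.022 0.289] TORQUE est 0.289
```

Call:
{"fn": "step_arm", "kwargs": {"series": [[0,-0.3,0,0,0,-0.03,1],[0,0,0,0,0,0,1],[0,0,0,0,0,0,1],[0,0,0,0,0,0,1]]}}

```text
clock: 44.7
tool_pos: [0.5695, 0.3823, 0.058]
eef_rot: [0.941, 0.313, 0.118, -0.042]
contact_force: [1.6, -3.3, 1.8]
opening: 0.536
finger_force: 50.0
```

```bash
python3 av.py
```

```text
t 44.7 Mz 0.098 sd 0.0 M [-0.775  0.032  0.098] M.toolz -0.242 jt7 -0.278 0.0 F [ 1.6 -3.3  1.8] pos [569.5 382.3  58. ] yaw -53.17 open 0.536 q6 0.25
contact moment [0.03  0.136 0.279] TORQUE est 0.279
```

Call:
{"fn": "step_arm", "kwargs": {"series": [[0,0,0,0,0,0,1]]}}

```text
clock: 44.8
tool_pos: [0.5695, 0.3823, 0.058]
eef_rot: [0.941, 0.313, 0.118, -0.042]
contact_force: [1.4, -3.3, 2.2]
opening: 0.535
finger_force: 50.0
```

```bash
python3 av.py
```

```text
t 44.8 Mz 0.036 sd 0.0 M [-0.943 -0.07   0.036] M.toolz -0.229 jt7 -0.282 0.0 F [ 1.4 -3.3  2.2] pos [569.5 382.3  58. ] yaw -53.17 open 0.535 q6 0.25
contact moment [-0.143  0.022  0.213] TORQUE est 0.213
```

Call:
{"fn": "step_arm", "kwargs": {"series": [[0.2,-0.4,0,0,0,-0.025,1],[0,0,0,0,0,0,1],[0,0,0,0,0,0,1],[0,0,0,0,0,0,1]]}}

```text
clock: 45.2
tool_pos: [0.5696, 0.3823, 0.058]
eef_rot: [0.945, 0.301, 0.118, -0.04]
contact_force: [1.8, -4.9, 2.1]
opening: 0.54
finger_force: 50.0
```

```bash
python3 av.py
```

```text
t 45.2 Mz 0.108 sd 0.0 M [-1.046 -0.185  0.108] M.toolz -0.34 jt7 -0.32 0.0 F [ 1.8 -4.9  2.1] pos [569.6 382.3  58. ] yaw -54.59 open 0.54 q6 0.26
contact moment [ 0.052 -0.023  0.36 ] TORQUE est 0.36
```

Call:
{"fn": "step_arm", "kwargs": {"series": [[0,0,0,0,0,0,1]]}}

```text
clock: 45.3
tool_pos: [0.5696, 0.3823, 0.058]
eef_rot: [0.945, 0.301, 0.118, -0.04]
contact_force: [1.4, -5.6, 2.0]
opening: 0.536
finger_force: 50.0
```

```bash
python3 av.py
```

```text
t 45.3 Mz 0.076 sd 0.0 M [-1.091 -0.09   0.076] M.toolz -0.304 jt7 -0.32 0.0 F [ 1.4 -5.6  2. ] pos [569.6 382.3  58. ] yaw -54.59 open 0.536 q6 0.26
contact moment [ 0.155 -0.014  0.345] TORQUE est 0.345
```

Torque is 0.31–0.35 N m and climbing on every measure, so it is tight. Let go and withdraw.

Call:
{"fn": "step_arm", "kwargs": {"series": [[0,0,0,0,0,0,0.3],[0,0,0,0,0,0,0],[0,0,0,0,0,0,0],[0,0,0,0,0,0,0],[0,0,0,0,0,0,0],[0,0,20,0,0,0,0],[0,0,30,0,0,0,0],[0,0,40,0,0,0,0],[0,0,40,0,0,0,0],[0,0,40,0,0,0,0],[0,0,30,0,0,0,0],[0,0,0,0,0,0,0],[0,0,0,0,0,0,0]]}}

```text
clock: 46.6
tool_pos: [0.5688, 0.3831, 0.2583]
eef_rot: [0.945, 0.302, 0.118, -0.041]
contact_force: [0.5, 0.2, -0.1]
opening: 1.003
finger_force: 0.0
```

```bash
python3 av.py; python3 -c "
from plant import r
print(r.finish_job())"
```

```text
t 46.6 Mz -0.059 sd 0.0 M [-0.134  0.305 -0.059] M.toolz 0.076 jt7 -0.021 0.0 F [ 0.5  0.2 -0.1] pos [568.8 383.1 258.3] yaw -54.53 open 1.003 q6 0.69
contact moment [ 0.037  0.119 -0.05 ] TORQUE est -0.05
the job is handed in; nothing more can be done
None
```

The stop is drawn up to the lock and the job is handed in at about 47 s: I turned the knob until my torque estimates read about 0.31–0.36 N m (target 0.25–0.35), let go and lifted clear, but the camera calls ran out, so that the stop is fully home rests on the torque readings and not a final picture.

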